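# Dock the car key card

### The job

Slide the flat car key card out from under the little bamboo box by pressing down on its top, keeping it flat on the console until it is clear of the box's runners. Then pick it up, set it flat on the open ledge of the charging dock in line with the dock's channel, let go of it there, and slide it on under the bridge until it sits fully home, flat and square against the back stop. Leave the box's lid and everything else on the console as they are.

Things in the scene. Friction and masses are not known exactly. Their poses are not given: they have to be found in the camera images.
- card_center (a point): Centre of the car key card, a rigid grey plastic plate 86 x 54 x 6 mm (x, y, z) with a thin steel line round its edge and three black buttons on top, 40 g. x runs along its length and points into the box at the start, z up. It starts flat on the console in the slot under the bamboo box, its outer (-x) end level with the runners' ends or up to 12 mm inside; about 40 mm of it shows.
- card: The same key card: origin under its centre, axes as above. It is loose; a shut gripper pressed on its top with 5 N or more holds it better than what it lies on, so that it slides along. While it lies in the slot or the dock's channel its long sides cannot be pinched.
- slot_mouth (a point): Mouth of the card slot: midway between the outer ends of the box's two runners, 3 mm above the console. x points into the slot along the runners, y across, z up. Runners: bars 12 mm high, 8 mm thick, 58 mm apart inside, x = 0 to 160 mm here; the console is the slot's floor. In front (-x) the console is clear for 105 mm, and 55 mm to each side of the middle line.
- caddy: Bamboo box on its runners, fixed to the console. Origin on the console, 50 mm inside the mouth, under the box's front face; axes as at the mouth. The box is 110 mm long (x = 0 to 110 mm here), 74 mm wide, underside 12 mm and rim 57 mm above the console; the lid is hinged on the far rim, x = 110 mm.
- lid_edge (a point): Middle of the free edge of the bamboo box's half-open lid (110 x 74 x 6 mm). It stands open by 1.0 to 1.4 rad on a stiff hinge, its free edge about 150 to 170 mm above the console. It must not be moved.
- dock_seat (a point): Where the card's centre ends, home in the charging dock. x points along the channel to the back stop, y across, z up. Dock floor 3 mm below this point, level throughout. Stop face at x = +43 mm. Side rails 58 mm apart inside, 9 mm high above the floor, from x = -44 mm to the stop. Bridge over them from x = +3 to +53 mm: underside 9 mm, top 15 mm above the floor.
- dock: Charging dock, a white plastic block with a small flat dark patch on its floor, fixed to the console; origin on the console 42 mm before the seat point, axes as there. Its floor is 10 mm above the console, 94 mm wide, from x = -120 to +95 mm here. A funnel narrows from 72 mm at x = -22 mm to 58 mm at x = -2 mm, where the rails begin.
- ledge (a point): Middle of the dock's open ledge, 108 mm before the seat point and level with it: where the centre of the card lies when it is set down wholly on the ledge, short of the funnel. Axes as at the seat point. No rails here: the card's sides are free.
- bowl: Speckled stoneware bowl, 124 mm across, 50 mm high, near the back. Origin under its centre. Bystander.
- fob: Silver car key fob, 62 x 34 x 14 mm, lying beside the dock's rails. Origin under its centre. Bystander.
- earbuds: Green plastic earbud case, 60 x 46 x 24 mm, lying beside the bamboo box. Origin under its centre. Bystander.
- shoehorn: Steel shoehorn, about 180 x 36 x 4 mm, lying in front of the robot, long axis x. Origin under its middle. Bystander.
- spray: Tall amber bottle, 44 mm across, 150 mm high, standing between the box and the dock. Origin under its centre. Bystander.
- glasses_case: Black glasses case, 62 x 160 x 45 mm, at the left. Origin under its centre. Bystander.
- succulent: Succulent in a concrete pot, 90 mm across, about 120 mm high, at the right. Origin under its centre. Bystander.
There are look-alikes about, which are no part of the job. There is more than one size of the card; the job needs the middle-sized.

How it is judged:
By the outcome, as a careful person would: the job done as asked, in the order asked, and still so for the second after the job is handed in, with the robot touching nothing.
It also fails if it takes over 70 s, if anything falls off the work surface, if the arm or the gripper's body presses on something with over 40 N, if the wrist force passes 120 N, or if a joint passes its speed limit or range.

### The arm

A 6-joint arm with a two-finger parallel gripper is mounted at the origin on the work surface. World frame = base frame: x ahead of the robot, y to its left, z up, the work surface at z = 0. Lengths are in m, angles in degrees, forces in N, time in s.
With the tool pointing down it reaches from about 0.375 to 0.825 m from the base axis. Payload 5.5 kg.
Tool frame: the origin (TCP) lies midway between the tips of the shut fingers; the grasp point (between the pads) lies 19 mm behind it; z points along the fingers, y is the line along which they close (so a half turn about z gives the same grasp; the last joint's range is limited). The gripper opens to 85 mm and grips with 20 to 120 N. Pads are 22 mm wide; open, the fingers measure 114 mm over their backs; the gripper's body (76 mm by 85 mm) begins 54 mm behind the grasp point. The pads swing forward as they close: fully open they stand 13 mm farther back than shut.
Start: joints at [-65.031, 17.962, -2.699, 69.339, 0, 90], TCP at [0.253, -0.544, 0.2] pointing down, gripper open.
Joint ranges: [-152.73, 152.73], [-39.44, 99.34], [-58.76, 71.6], [-118.89, 123.64], [-81.53, 83.1], [-180, 180]. Speed limits (degrees/s): [136.94, 136.94, 172.46, 180, 180, 180].

### API

Orientations are given as a 3x3 rotation matrix whose columns are the frame's x, y, z axes.
In Python, from station import robot, optics gives the robot as it stands.
- The arm moves only by the tool servo_tool, never from a script. Its argument "increments" is a list of rows, each an object with "dr": the turn, a rotation vector about the tool's x, y, z in degrees, a list of three; "translation": the shift along the tool's x, y, z in m, a list of three; "gripper": the closure, from 0 (fully open) to 1 (shut). A call has exactly 5 rows; each row shifts and turns the commanded pose from where the row before left it, along the tool's axes as they then stand; what a row does not reach is not made up. A row lasts 1/10 s, in which the tool goes at most 50 mm and 8.59 degrees, less where a joint would pass 70% of its speed; a pose out of reach is approached as far as the arm can. A call with a gripper value outside its range is refused whole. The fingers move at their own pace and stop on an object; "squeeze" is the grip in N (left out, the last holds). Time passes only in rows, so rows that do not move let the fingers close, or fill a call up. It gives the time, the measured TCP pose, the force, the opening and the grip force at its end, in the units of the state.
- robot.sense(): the state, without advancing time (a new reading comes with each control period).
- optics.camera(name): name is "scene" or "top" or "wrist"; returns a dict with "color" (420x560x3 uint8, red, green, blue), "K" (3x3 intrinsics, pixels), "position" and "attitude" of the camera in the world; the wrist camera has in their place "tool_from_camera" (4x4, takes a point from camera to tool coordinates, whose origin is the TCP and whose axes are the flange's). Camera axes: x right, y down, z forward; pixel columns grow to the right and rows downward; lengths in m; the calibration is good to about 2 mm. A picture is of the moment at which its call begins: read the wrist's pose just before it. There is no depth.
- robot.sign_off(): hands the job in; it is judged then, once.
Trained networks look in a picture, given as the dict that the camera call returned (one of the last four; its "shot" number tells which), for a name from the list of things; names that differ only in an ending like _2 or _b are one class to them, and where a whole thing is asked for, a point or a joint stands for the part that bears it (a point fixed in the world has none). Each returns a list of dicts, best first, with "confidence" (0 to 1); they miss things now and then, are a little off and sometimes report something else, mostly with a low value. They report only what shows in the picture. A call takes as long as a camera call. They do not tell look-alikes from the thing itself.
- optics.search_frame(thing, picture): "bbox" ([left, top, width, height] in pixels, round what is visible of it).
- optics.outline_of(thing, picture): "pixels" (420x560 bool, what is visible of it) and "bbox" ([left, top, width, height] in pixels, round what is visible of it).
- optics.landmark_of(thing, picture): "pixel" ([column, row] in pixels: a listed point, or the origin of a listed thing).
The state is a dict: "time": time; "joints": joint angles; "joint_velocities": joint speeds; "effort": joint torques, N m; "position": TCP position; "orientation": TCP orientation; "wrist_force": force on the tool from outside, world axes, zero at the start; "wrist_torque": the same for the moment, N m; "width": finger opening in m; "finger_force": force on a finger pad.
Only numpy, scipy, OpenCV 4.12 (cv2) and the standard library are available. Lean on these libraries where they do the work, as an engineer would, in place of code of your own. Each camera call takes 0.05 s, during which the arm holds its last target. There are 200 camera calls.

## Working session

There is one attempt and no reset: what is moved stays moved. The work goes in short steps, Python scripts to look and compute and a tool call to move; the robot and the scene stay as the last step left them, time stands still between calls to the robot, and variables do not carry over. Pictures are saved under pics/ and viewed, at most 10 in all, crops included, and the job is handed in when it is done.

Besides the shell and the picture viewer there is one more tool, called after "Emit:" by a JSON object that holds its "api" and its "payload". servo_tool: Moves the arm, as the interface text tells. Its arguments: {"type":"object","properties":{"increments":{"type":"array","items":{"type":"object","properties":{"dr":{"type":"array","items":{"type":"number"}},"translation":{"type":"array","items":{"type":"number"}},"gripper":{"type":"number"}}}},"squeeze":{"type":"number"}},"required":["increments"]}

```bash
mkdir -p pics; ls; cat > h.py <<'E'
import numpy as np, cv2
from station import robot, optics
def save(p,name): cv2.imwrite('pics/'+name,p['color'][:,:,::-1])
def pose(p,s=None):
    if 'position' in p:
        return np.array(p['attitude']),np.array(p['position'])
    R=np.array(s['orientation']);t=np.array(s['position']);T=np.array(p['tool_from_camera'])
    return R@T[:3,:3],R@T[:3,3]+t
def ray(p,px,s=None):
    R,t=pose(p,s);d=R@np.linalg.inv(p['K'])@np.array([px[0],px[1],1.]);return t,d/np.linalg.norm(d)
def onz(p,px,z,s=None):
    t,d=ray(p,px,s);return t+d*(z-t[2])/d[2]
def proj(p,X,s=None):
    R,t=pose(p,s);c=np.array(p['K'])@(R.T@(np.array(X)-t));return c[:2]/c[2]
def tri(rays):
    A=sum(np.eye(3)-np.outer(d,d) for t,d in rays);b=sum((np.eye(3)-np.outer(d,d))@t for t,d in rays)
    return np.linalg.solve(A,b)
E
python3 - <<'E'
from h import *
s=robot.sense();print(s['position'],s['orientation'])
P={n:optics.camera(n) for n in('scene','top')}
for n,p in P.items():
    save(p,n+'0.png');print(n,np.round(p['position'],3))
for th in ['card_center','slot_mouth','caddy','lid_edge','dock_seat','dock','ledge','bowl','fob','earbuds','shoehorn','spray','glasses_case','succulent']:
    for n,p in P.items():
        for r in optics.landmark_of(th,p)[:4]:
            print(th,n,np.round(r['pixel'],1),round(r['confidence'],2),np.round(onz(p,r['pixel'],{'dock_seat':.013,'ledge':.013,'card_center':.003,'slot_mouth':.003,'lid_edge':.16}.get(th,0)),3))
E
```

```text
pics
[ 0.25299962 -0.54335132  0.19892134] [[ 9.06535648e-01  4.22128649e-01 -7.23482182e-04]
 [ 4.22129269e-01 -9.06534326e-01  1.54807989e-03]
 [-2.37256101e-06 -1.70879261e-03 -9.99998540e-01]]
scene [ 1.27  -0.892  1.065]
top [0.463 0.009 1.261]
card_center scene [290.1 141.7] 0.89 [0.38  0.352 0.003]
card_center scene [342.9 170.7] 0.38 [0.616 0.323 0.003]
card_center top [225.1 209. ] 0.67 [0.602 0.191 0.003]
card_center top [177.9 197.4] 0.6 [0.632 0.326 0.003]
card_center top [164.3 280.3] 0.59 [0.399 0.353 0.003]
slot_mouth scene [305.3 182.4] 0.82 [0.552 0.199 0.003]
slot_mouth top [220.4 227.1] 0.87 [0.55  0.202 0.003]
caddy scene [314.2 186.2] 0.71 [0.584 0.203 0.   ]
caddy top [221.8 211.8] 0.57 [0.594 0.2   0.   ]
lid_edge scene [331.  157.2] 0.65 [0.651 0.177 0.16 ]
lid_edge top [224.1 179.5] 0.58 [0.658 0.173 0.16 ]
dock_seat scene [245.8 270.7] 0.72 [ 0.646 -0.21   0.013]
dock_seat top [365.2 196.5] 0.85 [ 0.643 -0.203  0.013]
dock scene [234.2 264. ] 0.92 [ 0.598 -0.202  0.   ]
dock top [364.9 211.9] 0.85 [ 0.601 -0.204  0.   ]
dock top [225.9 208.2] 0.45 [0.604 0.1
[... 279 characters left out ...]
265.  256.7] 0.63 [ 0.648 -0.131  0.   ]
fob top [339.3 191.8] 0.68 [ 0.657 -0.132  0.   ]
earbuds scene [306.2 203.7] 0.63 [0.612 0.119 0.   ]
shoehorn scene [226.3 201. ] 0.84 [ 0.408 -0.02   0.   ]
shoehorn top [294.1 285. ] 0.63 [ 0.393 -0.008  0.   ]
spray scene [268.7 218.3] 0.94 [ 0.56  -0.003  0.   ]
spray scene [245.7 269.8] 0.18 [ 0.636 -0.2    0.   ]
spray scene [263.6 256.7] 0.17 [ 0.644 -0.133  0.   ]
spray top [297.  221.1] 0.75 [ 0.572 -0.013  0.   ]
glasses_case scene [347.2 146.4] 0.87 [0.553 0.453 0.   ]
glasses_case top [359.  237.4] 0.53 [ 0.529 -0.188  0.   ]
succulent scene [140.9 314.2] 0.83 [ 0.522 -0.469  0.   ]
succulent top [456.1 242.4] 0.61 [ 0.521 -0.458  0.   ]
```

```bash
python3 - <<'E'
import cv2
a=cv2.imread('pics/scene0.png')[100:350,120:420];b=cv2.imread('pics/top0.png')[120:320,140:490]
cv2.imwrite('pics/sc.png',cv2.resize(a,None,fx=2.4,fy=2.4,interpolation=2));cv2.imwrite('pics/tc.png',cv2.resize(b,None,fx=2.28,fy=2.28,interpolation=2))
E
```

```text
(no output)
```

View pics/sc.png

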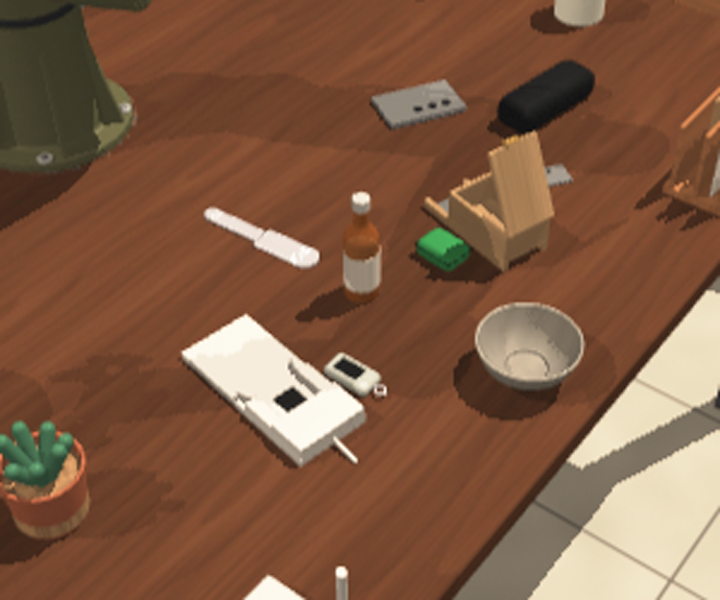

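View pics/tc.png

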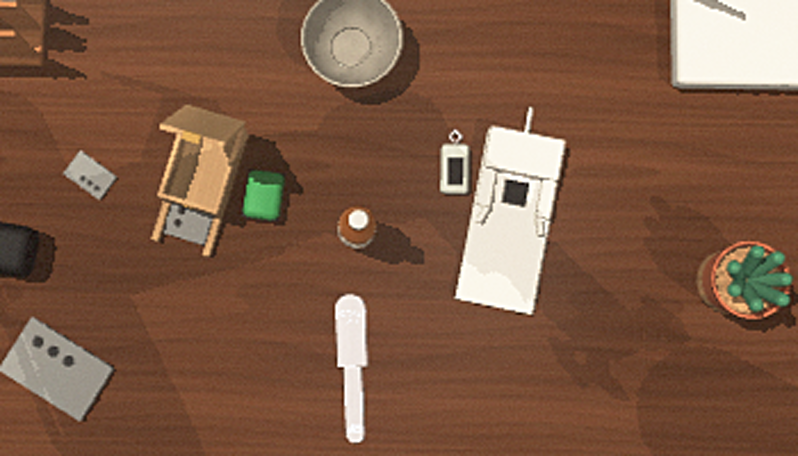

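The scene shows three grey cards. In top-camera pixels they are a small one at (179,197), a large one at (165,281), and the one in the slot under the bamboo box at (222,219). The one in the slot is mine. The dock is at (365,197) with its ledge at the near end. I'll move above the ledge, look, then go on to the box.

Emit:
{"api": "servo_tool", "payload": {"increments": [{"dr": [0, 0, 7.2], "translation": [0, 0, -0.016], "gripper": 1}, {"dr": [0, 0, 7.2], "translation": [0, 0, -0.016], "gripper": 1}, {"dr": [0, 0, 7.2], "translation": [0, 0, -0.016], "gripper": 1}, {"dr": [0, 0, 7.2], "translation": [0, 0, -0.016], "gripper": 1}, {"dr": [0, 0, 7.2], "translation": [0, 0, -0.016], "gripper": 1}]}}

```text
time: 2.0
position: [0.2533, -0.5439, 0.2805]
orientation: [[0.981, -0.196, 0.0], [-0.196, -0.981, -0.0], [0.0, 0.0, -1.0]]
wrist_force: [1.1, 0.6, -0.5]
width: 0.0124
finger_force: 0.0
```

Emit:
{"api": "servo_tool", "payload": {"increments": [{"dr": [0, 0, 0], "translation": [0.018, -0.039, 0], "gripper": 1}, {"dr": [0, 0, 0], "translation": [0.018, -0.039, 0], "gripper": 1}, {"dr": [0, 0, 0], "translation": [0.018, -0.039, 0], "gripper": 1}, {"dr": [0, 0, 0], "translation": [0.018, -0.039, 0], "gripper": 1}, {"dr": [0, 0, 0], "translation": [0.018, -0.039, 0], "gripper": 1}]}}

```text
time: 2.5
position: [0.3797, -0.3683, 0.28]
orientation: [[0.981, -0.192, 0.0], [-0.192, -0.981, -0.0], [0.0, 0.0, -1.0]]
wrist_force: [0.5, -0.9, 0.5]
width: -0.0004
finger_force: 0.0
```

Emit:
{"api": "servo_tool", "payload": {"increments": [{"dr": [0, 0, 0], "translation": [0.018, -0.039, 0], "gripper": 1}, {"dr": [0, 0, 0], "translation": [0.018, -0.039, 0], "gripper": 1}, {"dr": [0, 0, 0], "translation": [0.018, -0.039, 0], "gripper": 1}, {"dr": [0, 0, 0], "translation": [0.018, -0.039, 0], "gripper": 1}, {"dr": [0, 0, 0], "translation": [0, 0, 0], "gripper": 1}]}}

```text
time: 3.0
position: [0.4819, -0.2266, 0.2797]
orientation: [[0.983, -0.186, 0.001], [-0.186, -0.983, 0.001], [0.001, -0.002, -1.0]]
wrist_force: [-0.6, -0.1, 0.3]
width: -0.0002
finger_force: 0.0
```

```bash
python3 - <<'E'
from h import *
s=robot.sense();print(s['time'],s['position'],np.round(s['orientation'],3).tolist(),s['width'],s['wrist_force'])
p=optics.camera('wrist');save(p,'w1.png');print(np.round(p['tool_from_camera'],3))
for th,z in (('dock_seat',.013),('ledge',.013),('dock',0),('fob',0)):
    for r in optics.landmark_of(th,p)[:2]: print(th,np.round(r['pixel'],1),round(r['confidence'],2),np.round(onz(p,r['pixel'],z,s),4))
E
```

```text
3.0 [ 0.48185958 -0.22656822  0.2797397 ] [[0.983, -0.186, 0.001], [-0.186, -0.983, 0.001], [0.001, -0.002, -1.0]] -0.0001668457565488488 [-0.64521773 -0.06300597  0.34220348]
[[ 0.    -0.945 -0.326  0.084]
 [ 1.     0.    -0.     0.001]
 [ 0.    -0.326  0.945 -0.174]
 [ 0.     0.     0.     1.   ]]
dock_seat [232.4  10.3] 0.82 [ 0.644  -0.2094  0.013 ]
ledge [235.5 114.9] 0.79 [ 0.5344 -0.1881  0.013 ]
dock [233.4  50.7] 0.98 [ 0.6051 -0.2002  0.    ]
fob [163.7  19. ] 0.85 [ 0.6522 -0.1298  0.    ]
fob [235.2 112.7] 0.42 [ 0.5361 -0.1867  0.    ]
```

View pics/w1.png

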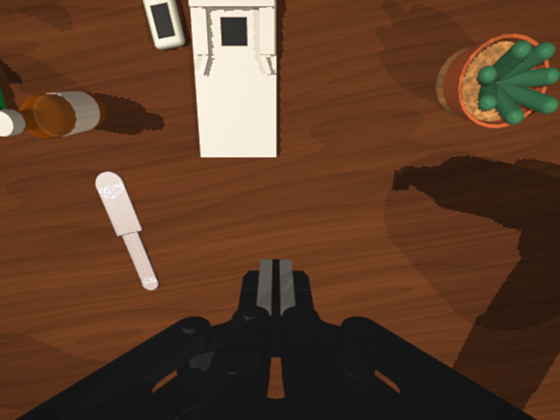

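The view shows the dock straight ahead: ledge at (236,115), seat patch at (233,30). The wrist camera sits on the tool's +x side and could hit the lid, so I'll work at the box with the tool turned half round.

Emit:
{"api": "servo_tool", "payload": {"increments": [{"dr": [0, 0, 0], "translation": [-0.0042, -0.0435, 0], "gripper": 1}, {"dr": [0, 0, 0], "translation": [-0.0042, -0.0435, 0], "gripper": 1}, {"dr": [0, 0, 0], "translation": [-0.0042, -0.0435, 0], "gripper": 1}, {"dr": [0, 0, 0], "translation": [-0.0042, -0.0435, 0], "gripper": 1}, {"dr": [0, 0, 0], "translation": [-0.0042, -0.0435, 0], "gripper": 1}]}}

```text
time: 3.75
position: [0.4928, -0.0528, 0.2807]
orientation: [[0.991, -0.133, 0.005], [-0.133, -0.99, 0.037], [-0.0, -0.038, -0.999]]
wrist_force: [-0.2, -0.6, 0.8]
width: -0.0001
finger_force: 0.0
```

Emit:
{"api": "servo_tool", "payload": {"increments": [{"dr": [0, 0, 0], "translation": [-0.0042, -0.0435, 0], "gripper": 1}, {"dr": [0, 0, 0], "translation": [-0.0042, -0.0435, 0], "gripper": 1}, {"dr": [0, 0, 0], "translation": [-0.0042, -0.0435, 0], "gripper": 1}, {"dr": [0, 0, 0], "translation": [-0.0042, -0.0435, 0], "gripper": 1}, {"dr": [0, 0, 0], "translation": [-0.0042, -0.0435, 0], "gripper": 1}]}}

```text
time: 4.25
position: [0.4824, 0.0566, 0.2977]
orientation: [[1.0, 0.017, -0.004], [0.018, -0.991, 0.134], [-0.002, -0.134, -0.991]]
wrist_force: [-0.0, 0.5, -0.2]
width: -0.0002
finger_force: 0.0
```

Emit:
{"api": "servo_tool", "payload": {"increments": [{"dr": [0, 0, -8.5], "translation": [0, 0, 0], "gripper": 1}, {"dr": [0, 0, -8.5], "translation": [0, 0, 0], "gripper": 1}, {"dr": [0, 0, -8.5], "translation": [0, 0, 0], "gripper": 1}, {"dr": [0, 0, -8.5], "translation": [0, 0, 0], "gripper": 1}, {"dr": [0, 0, -8.5], "translation": [0, 0, 0], "gripper": 1}]}}

```text
time: 4.75
position: [0.4826, 0.0557, 0.2976]
orientation: [[0.722, 0.692, -0.004], [0.686, -0.715, 0.133], [0.09, -0.099, -0.991]]
wrist_force: [0.3, -0.1, 0.6]
width: -0.0001
finger_force: 0.0
```

Emit:
{"api": "servo_tool", "payload": {"increments": [{"dr": [0, 0, -8.5], "translation": [0, 0, 0], "gripper": 1}, {"dr": [0, 0, -8.5], "translation": [0, 0, 0], "gripper": 1}, {"dr": [0, 0, -8.5], "translation": [0, 0, 0], "gripper": 1}, {"dr": [0, 0, -8.5], "translation": [0, 0, 0], "gripper": 1}, {"dr": [0, 0, -8.5], "translation": [0, 0, 0], "gripper": 1}]}}

```text
time: 5.25
position: [0.4826, 0.0556, 0.2976]
orientation: [[0.065, 0.998, -0.004], [0.989, -0.064, 0.133], [0.133, -0.013, -0.991]]
wrist_force: [-0.2, 0.5, 0.3]
width: 0.0002
finger_force: 0.0
```

Emit:
{"api": "servo_tool", "payload": {"increments": [{"dr": [0, 0, -8.5], "translation": [0, 0, 0], "gripper": 1}, {"dr": [0, 0, -8.5], "translation": [0, 0, 0], "gripper": 1}, {"dr": [0, 0, -8.5], "translation": [0, 0, 0], "gripper": 1}, {"dr": [0, 0, -8.5], "translation": [0, 0, 0], "gripper": 1}, {"dr": [0, 0, -8.5], "translation": [0, 0, 0], "gripper": 1}]}}

```text
time: 5.75
position: [0.4827, 0.0556, 0.2976]
orientation: [[-0.626, 0.78, -0.004], [0.772, 0.621, 0.133], [0.106, 0.081, -0.991]]
wrist_force: [-0.3, 0.4, 0.1]
width: -0.0001
finger_force: 0.0
```

Emit:
{"api": "servo_tool", "payload": {"increments": [{"dr": [0, 0, -8.5], "translation": [0, 0, 0.01], "gripper": 1}, {"dr": [0, 0, -8.5], "translation": [0, 0, 0.01], "gripper": 1}, {"dr": [0, 0, -8.5], "translation": [0, 0, 0.02], "gripper": 1}, {"dr": [0, 0, -8.5], "translation": [0, 0, 0.02], "gripper": 1}, {"dr": [0, 0, -8.5], "translation": [0, 0, 0.02], "gripper": 1}]}}

```text
time: 6.25
position: [0.4824, 0.0664, 0.2177]
orientation: [[-0.988, 0.152, -0.003], [0.15, 0.98, 0.134], [0.024, 0.131, -0.991]]
wrist_force: [-0.1, 0.7, -0.9]
width: 0.0002
finger_force: 0.0
```

Emit:
{"api": "servo_tool", "payload": {"increments": [{"dr": [0, 0, -7], "translation": [0, 0, 0], "gripper": 1}, {"dr": [0, 0, 0], "translation": [0, 0, 0], "gripper": 1}, {"dr": [0, 0, 0], "translation": [0, 0, 0], "gripper": 1}, {"dr": [0, 0, 0], "translation": [0, 0, 0], "gripper": 1}, {"dr": [0, 0, 0], "translation": [0, 0, 0], "gripper": 1}]}}

```text
time: 6.75
position: [0.4827, 0.0675, 0.2187]
orientation: [[-0.999, 0.036, -0.003], [0.035, 0.99, 0.134], [0.008, 0.134, -0.991]]
wrist_force: [0.3, 0.4, 0.1]
width: 0.0001
finger_force: 0.0
```

```bash
python3 - <<'E'
from h import *
s=robot.sense();R=np.array(s['orientation']);print(s['time'],s['position'],np.degrees(np.arctan2(R[1,0],R[0,0])),np.round(s['joints'],1))
p=optics.camera('wrist');save(p,'w2.png')
for th,z in (('slot_mouth',.003),('card_center',.003),('caddy',0),('lid_edge',.16)):
    for r in optics.landmark_of(th,p)[:2]: print(th,np.round(r['pixel'],1),round(r['confidence'],2),np.round(onz(p,r['pixel'],z,s),4))
for r in optics.outline_of('card',p)[:3]:
    c=max(cv2.findContours(r['pixels'].astype(np.uint8),0,2)[0],key=cv2.contourArea)
    W=np.array([onz(p,q[0],.006,s)[:2] for q in c]);b=cv2.minAreaRect((W*1000).astype(np.float32));print('card',r['confidence'],r['bbox'],b)
E
```

```text
6.75 [0.48267384 0.06750661 0.21872909] 178.00309822076855 [  2.3   5.1 -16.6  68.2   7.7   4.3]
slot_mouth [285.3 263.6] 0.17 [0.6112 0.1036 0.003 ]
card_center [355.7 251.3] 0.94 [0.6036 0.1927 0.003 ]
card_center [451.9 264.2] 0.89 [0.6358 0.3253 0.003 ]
caddy [355.2 243.8] 0.96 [0.5947 0.1928 0.    ]
lid_edge [393.9 389.1] 0.65 [0.6596 0.1737 0.16  ]
card 0.83 [426.3, 249.6, 45.2, 36.8] ((634.7307739257812, 319.74090576171875), (58.53724670410156, 36.11506652832031), 54.819461822509766)
card 0.72 [332.7, 214.2, 55.3, 37.4] ((578.1314086914062, 196.6229705810547), (54.61051559448242, 43.152034759521484), 74.29035186767578)
card 0.65 [441.3, 8.2, 117.8, 115.0] ((397.436767578125, 351.28656005859375), (123.78836059570312, 77.39249420166016), 60.04762268066406)
```

View pics/w2.png

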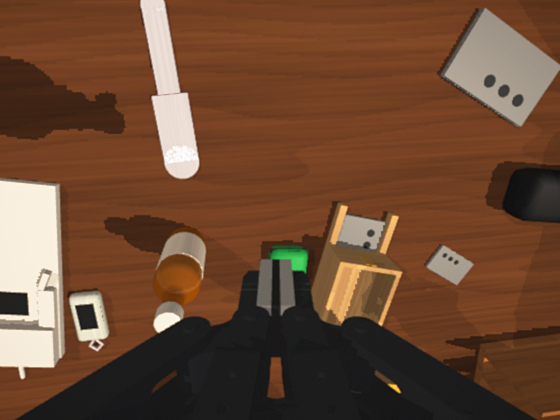

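The view shows the target card at (362,232) between the runners at (340,215) and (390,222). The small card (450,263) and the large one (503,70) are look-alikes. The fast rows were cut short, so I'll write a helper for corrections and move more gently.

```bash
cat >> h.py <<'E'
from scipy.spatial.transform import Rotation as Ro
def plan(target,yaw):
    s=robot.sense();R=np.array(s['orientation']);c,d=np.cos(np.radians(yaw)),np.sin(np.radians(yaw))
    G=np.array([[c,d,0],[d,-c,0],[0,0,-1.]]);D=np.array(target)-s['position']
    print('t',s['time'],'pos',np.round(s['position'],4),'F',np.round(s['wrist_force'],1))
    print('turn',np.round(Ro.from_matrix(R.T@G).as_rotvec(degrees=True),2),'then shift',np.round(G.T@D,4))
E
python3 - <<'E'
from h import *
plan([.55,.203,.16],164.3)
E
```

```text
t 7.05 pos [0.4823 0.0679 0.2183] F [-0.1 -1.1  0.3]
turn [ 7.57 -1.42 13.75] then shift [-0.0286  0.1484  0.0583]
```

Emit:
{"api": "servo_tool", "payload": {"increments": [{"dr": [3.8, -0.7, 6.9], "translation": [0, 0, 0], "gripper": 1}, {"dr": [3.8, -0.7, 6.9], "translation": [0, 0, 0], "gripper": 1}, {"dr": [0, 0, 0], "translation": [-0.004, 0.02, 0], "gripper": 1}, {"dr": [0, 0, 0], "translation": [-0.004, 0.02, 0], "gripper": 1}, {"dr": [0, 0, 0], "translation": [-0.004, 0.02, 0], "gripper": 1}]}}

```text
time: 7.55
position: [0.5104, 0.1232, 0.2183]
orientation: [[-0.962, 0.271, -0.0], [0.271, 0.962, -0.0], [0.0, -0.0, -1.0]]
wrist_force: [0.1, -0.3, -0.3]
width: -0.0001
finger_force: 0.0
```

Emit:
{"api": "servo_tool", "payload": {"increments": [{"dr": [0, 0, 0], "translation": [-0.004, 0.022, 0.012], "gripper": 1}, {"dr": [0, 0, 0], "translation": [-0.004, 0.022, 0.012], "gripper": 1}, {"dr": [0, 0, 0], "translation": [-0.004, 0.022, 0.012], "gripper": 1}, {"dr": [0, 0, 0], "translation": [-0.004, 0.022, 0.022], "gripper": 1}, {"dr": [0, 0, 0], "translation": [0, 0, 0], "gripper": 1}]}}

```text
time: 8.05
position: [0.5484, 0.2042, 0.157]
orientation: [[-0.963, 0.269, -0.004], [0.269, 0.963, -0.001], [0.004, -0.002, -1.0]]
wrist_force: [-0.0, -1.0, -0.7]
width: -0.0002
finger_force: 0.0
```

```bash
python3 - <<'E'
from h import *
s=robot.sense()
p=optics.camera('wrist');save(p,'w3.png')
for th,z in (('slot_mouth',.003),('card_center',.003),('caddy',0),('lid_edge',.16)):
    for r in optics.landmark_of(th,p)[:2]: print(th,np.round(r['pixel'],1),round(r['confidence'],2),np.round(onz(p,r['pixel'],z,s),4))
for r in optics.outline_of('card',p)[:3]:
    c=max(cv2.findContours(r['pixels'].astype(np.uint8),0,2)[0],key=cv2.contourArea)
    W=np.array([onz(p,q[0],.006,s)[:2] for q in c]);b=cv2.minAreaRect((W*1000).astype(np.float32));print('card',r['confidence'],r['bbox'],b)
plan([.570,.198,.02],164.3)
E
```

```text
card_center [276.2 228.4] 0.68 [0.601  0.1894 0.003 ]
card_center [416.7 222.1] 0.66 [0.6315 0.324  0.003 ]
caddy [279.2 221.5] 0.72 [0.5959 0.1939 0.    ]
caddy [272.7 226.5] 0.46 [0.5993 0.1863 0.    ]
card 0.97 [384.3, 204.6, 63.2, 50.2] ((634.6083984375, 320.7295227050781), (57.56053161621094, 35.631683349609375), 55.868133544921875)
card 0.74 [0.0, 70.8, 60.8, 112.9] ((446.00567626953125, -4.738536834716797), (98.03889465332031, 37.01200866699219), 3.1245665550231934)
card 0.6 [404.7, 0.0, 63.9, 12.3] ((448.8890686035156, 365.716552734375), (46.81975555419922, 10.782184600830078), 74.38127899169922)
t 8.35 pos [0.5497 0.2021 0.1612] F [-0.1  0.4  0.4]
turn [ 0.01  0.04 -0.09] then shift [-0.0207  0.0015  0.1412]
```

View pics/w3.png

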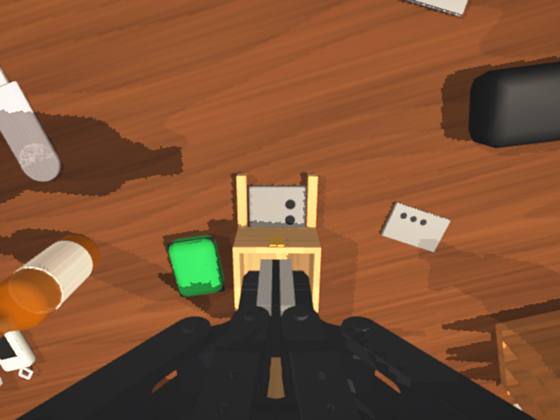

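The card shows at columns 248–306, rows 186–228, square with the image. The runner ends are at row 175 and the box face at row 228.

```bash
python3 - <<'E'
from h import *
s=robot.sense();p=optics.camera('wrist')
for n,q,z in (('front',(277,186),.006),('fl',(249,187),.006),('fr',(306,186),.006),('face',(277,228),.012),('rl',(240,176),.012),('rr',(313,176),.012),('rimL',(235,240),.057),('rimR',(320,240),.057)):
    print(n,np.round(onz(p,q,z,s),4))
plan([.570,.1965,.012],164.3)
E
```

```text
front [0.5617 0.1997 0.006 ]
fl [0.5554 0.1737 0.006 ]
fr [0.5692 0.2263 0.006 ]
face [0.601  0.1886 0.012 ]
rl [0.5414 0.1698 0.012 ]
rr [0.5598 0.2349 0.012 ]
rimL [0.5836 0.1563 0.057 ]
rimR [0.6032 0.2257 0.057 ]
t 8.4 pos [0.5497 0.2022 0.1612] F [ 0.3 -0.4 -0. ]
turn [ 0.01  0.04 -0.09] then shift [-0.0211  0.      0.1492]
```

Emit:
{"api": "servo_tool", "payload": {"increments": [{"dr": [0, 0, 0], "translation": [-0.0139, 0.0007, 0.01], "gripper": 1}, {"dr": [0, 0, 0], "translation": [-0.0139, 0.0007, 0.03], "gripper": 1}, {"dr": [0, 0, 0], "translation": [0, 0, 0.03], "gripper": 1}, {"dr": [0, 0, 0], "translation": [0, 0, 0.03], "gripper": 1}, {"dr": [0, 0, 0], "translation": [0, 0, 0.03], "gripper": 1}]}}

```text
time: 8.9
position: [0.5773, 0.1957, 0.0287]
orientation: [[-0.962, 0.272, 0.0], [0.272, 0.962, -0.0], [-0.0, -0.0, -1.0]]
wrist_force: [0.1, 0.2, -0.4]
width: -0.0001
finger_force: 0.0
```

Emit:
{"api": "servo_tool", "payload": {"increments": [{"dr": [0, 0, 0], "translation": [0, 0, 0.01], "gripper": 1}, {"dr": [0, 0, 0], "translation": [0, 0, 0.005], "gripper": 1}, {"dr": [0, 0, 0], "translation": [0, 0, 0.004], "gripper": 1}, {"dr": [0, 0, 0], "translation": [0, 0, 0.002], "gripper": 1}, {"dr": [0, 0, 0], "translation": [0, 0, 0.002], "gripper": 1}]}}

```text
time: 9.4
position: [0.5775, 0.1968, 0.0083]
orientation: [[-0.963, 0.271, 0.001], [0.271, 0.963, 0.0], [-0.001, 0.001, -1.0]]
wrist_force: [0.2, 1.3, 0.5]
width: -0.0001
finger_force: 0.0
```

Now to feel for the contact.

Emit:
{"api": "servo_tool", "payload": {"increments": [{"dr": [0, 0, 0], "translation": [0, 0, 0.001], "gripper": 1}, {"dr": [0, 0, 0], "translation": [0, 0, 0.001], "gripper": 1}, {"dr": [0, 0, 0], "translation": [0, 0, 0.001], "gripper": 1}, {"dr": [0, 0, 0], "translation": [0, 0, 0], "gripper": 1}, {"dr": [0, 0, 0], "translation": [0, 0, 0], "gripper": 1}]}}

```text
time: 9.9
position: [0.5764, 0.1964, 0.0042]
orientation: [[-0.962, 0.271, -0.001], [0.271, 0.962, -0.0], [0.0, -0.001, -1.0]]
wrist_force: [0.7, -0.7, 0.7]
width: -0.0
finger_force: 0.0
```

Emit:
{"api": "servo_tool", "payload": {"increments": [{"dr": [0, 0, 0], "translation": [0, 0, 0.001], "gripper": 1}, {"dr": [0, 0, 0], "translation": [0, 0, 0], "gripper": 1}, {"dr": [0, 0, 0], "translation": [0, 0, 0], "gripper": 1}, {"dr": [0, 0, 0], "translation": [0, 0, 0], "gripper": 1}, {"dr": [0, 0, 0], "translation": [0, 0, 0], "gripper": 1}]}}

```text
time: 10.4
position: [0.5764, 0.1964, 0.0031]
orientation: [[-0.962, 0.271, -0.001], [0.271, 0.962, -0.0], [0.001, -0.001, -1.0]]
wrist_force: [0.2, -0.4, -0.4]
width: 0.0002
finger_force: 0.0
```

```bash
python3 - <<'E'
from h import *
for i in range(4):
    s=robot.sense();print(np.round(s['position'],4),np.round(s['wrist_force'],1));p=optics.camera('wrist')
save(p,'w4.png')
E
```

```text
[0.5764 0.1964 0.0031] [ 0.2 -0.4 -0.4]
[0.5764 0.1964 0.0032] [ 0.1  0.6 -0. ]
[0.5764 0.1964 0.0031] [ 0.1 -0.3 -1. ]
[0.5764 0.1964 0.0031] [-0.5 -1.2 -0. ]
```

Emit:
{"api": "servo_tool", "payload": {"increments": [{"dr": [0, 0, 0], "translation": [0, 0, 0.001], "gripper": 1}, {"dr": [0, 0, 0], "translation": [0, 0, 0], "gripper": 1}, {"dr": [0, 0, 0], "translation": [0, 0, 0], "gripper": 1}, {"dr": [0, 0, 0], "translation": [0, 0, 0], "gripper": 1}, {"dr": [0, 0, 0], "translation": [0, 0, 0], "gripper": 1}]}}

```text
time: 11.1
position: [0.5764, 0.1964, 0.0021]
orientation: [[-0.962, 0.271, -0.001], [0.271, 0.962, -0.0], [0.0, -0.001, -1.0]]
wrist_force: [-0.4, 0.3, -0.6]
width: 0.0002
finger_force: 0.0
```

View pics/w4.png

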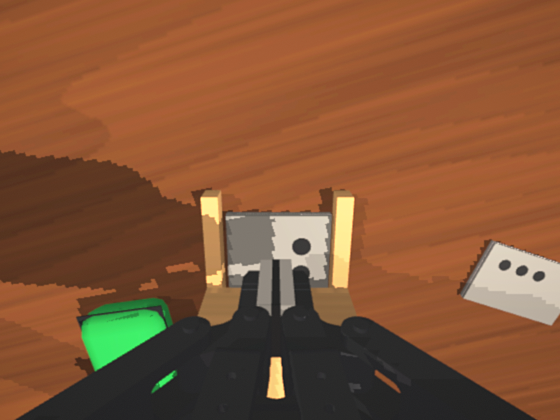

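The shut fingers hover over the card at (277,285), with the card's front edge at row 213. There's no contact yet, so I'll go on down in small steps.

Emit:
{"api": "servo_tool", "payload": {"increments": [{"dr": [0, 0, 0], "translation": [0, 0, 0.001], "gripper": 1}, {"dr": [0, 0, 0], "translation": [0, 0, 0], "gripper": 1}, {"dr": [0, 0, 0], "translation": [0, 0, 0], "gripper": 1}, {"dr": [0, 0, 0], "translation": [0, 0, 0], "gripper": 1}, {"dr": [0, 0, 0], "translation": [0, 0, 0], "gripper": 1}]}}

```text
time: 11.6
position: [0.5764, 0.1964, 0.0011]
orientation: [[-0.962, 0.271, -0.001], [0.271, 0.962, -0.0], [0.001, -0.001, -1.0]]
wrist_force: [0.6, 0.0, -0.6]
width: -0.0
finger_force: 0.0
```

```bash
python3 - <<'E'
from h import *
s=robot.sense();p=optics.camera('wrist');print(np.round(s['position'],4),np.round(s['wrist_force'],1),np.round(s['effort'],1))
for z in (0,.003,.006): print(z,proj(p,[s['position'][0],s['position'][1],z],s),onz(p,(277,213),z,s))
E
```

```text
[0.5764 0.1964 0.0011] [ 0.6  0.  -0.6] [  0.  -58.3  28.7   0.   -0.    0. ]
0 [276.5595526  244.12601921] [0.55930636 0.20140395 0.        ]
0.003 [276.57410943 246.56781857] [0.55822916 0.20169397 0.003     ]
0.006 [276.58910707 249.08356159] [0.55715197 0.20198399 0.006     ]
```

```bash
python3 - <<'E'
from h import *
s=robot.sense();p=optics.camera('wrist');R=np.array(s['orientation'])
for x in (-.011,0,.011):
  for z in (0,-.01,-.02,-.03): print(x,z,np.round(proj(p,R@np.array([x,0,z])+s['position'],s)))
P=p['color'];cv2.imwrite('pics/w5.png',cv2.resize(P[190:330,180:380,::-1],None,fx=4,fy=4,interpolation=0))
E
```

```text
-0.011 0 [277. 263.]
-0.011 -0.01 [277. 273.]
-0.011 -0.02 [277. 283.]
-0.011 -0.03 [277. 295.]
0 0 [277. 245.]
0 -0.01 [277. 254.]
0 -0.02 [277. 263.]
0 -0.03 [277. 274.]
0.011 0 [277. 226.]
0.011 -0.01 [277. 234.]
0.011 -0.02 [277. 242.]
0.011 -0.03 [277. 252.]
```

View pics/w5.png

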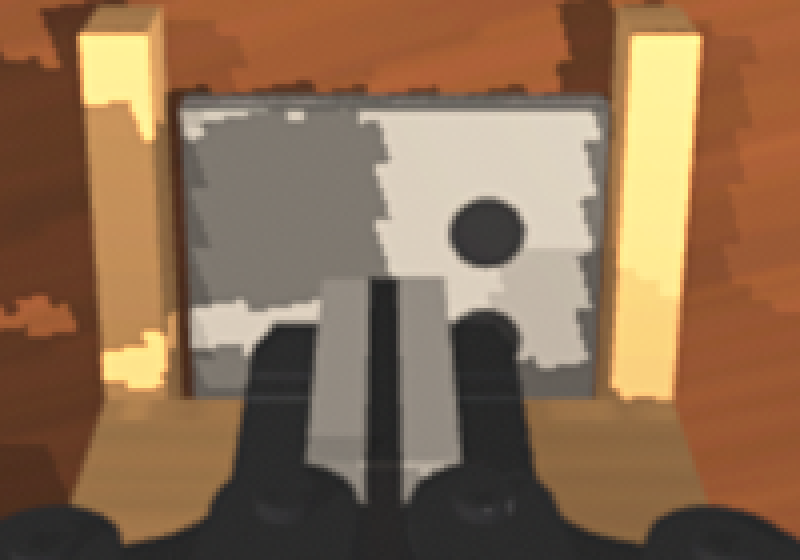

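Emit:
{"api": "servo_tool", "payload": {"increments": [{"dr": [0, 0, 0], "translation": [0, 0, 0.001], "gripper": 1}, {"dr": [0, 0, 0], "translation": [0, 0, 0], "gripper": 1}, {"dr": [0, 0, 0], "translation": [0, 0, 0], "gripper": 1}, {"dr": [0, 0, 0], "translation": [0, 0, 0.001], "gripper": 1}, {"dr": [0, 0, 0], "translation": [0, 0, 0], "gripper": 1}]}}

```text
time: 12.2
position: [0.5763, 0.1964, -0.001]
orientation: [[-0.962, 0.271, -0.001], [0.271, 0.962, -0.0], [0.001, -0.001, -1.0]]
wrist_force: [0.3, -0.2, -0.1]
width: 0.0003
finger_force: 0.0
```

Emit:
{"api": "servo_tool", "payload": {"increments": [{"dr": [0, 0, 0], "translation": [0, 0, 0.001], "gripper": 1}, {"dr": [0, 0, 0], "translation": [0, 0, 0], "gripper": 1}, {"dr": [0, 0, 0], "translation": [0, 0, 0.001], "gripper": 1}, {"dr": [0, 0, 0], "translation": [0, 0, 0], "gripper": 1}, {"dr": [0, 0, 0], "translation": [0, 0, 0], "gripper": 1}]}}

```text
time: 12.7
position: [0.5763, 0.1964, -0.0029]
orientation: [[-0.962, 0.271, -0.001], [0.271, 0.962, -0.0], [0.001, -0.001, -1.0]]
wrist_force: [-0.5, 0.6, 0.1]
width: -0.0002
finger_force: 0.0
```

```bash
python3 - <<'E'
from h import *
s=robot.sense();p=optics.camera('wrist');print(np.round(s['position'],4),np.round(s['wrist_force'],1),s['joints'])
for z in (0,.006,.012): print(z,onz(p,(277,216),z,s),onz(p,(277,198),z,s),onz(p,(277,291),z,s))
# TCP seen by fixed cams
for n in('top','scene'):
    q=optics.camera(n);print(n,proj(q,s['position']))
    u,v=proj(q,np.array(s['position'])+[0,0,.03]).astype(int);cv2.imwrite('pics/%s_f.png'%n,cv2.resize(q['color'][v-35:v+35,u-45:u+45,::-1],None,fx=4,fy=4,interpolation=0))
a=cv2.imread('pics/top_f.png');b=cv2.imread('pics/scene_f.png');cv2.imwrite('pics/both.png',np.hstack([a,b]))
E
```

```text
[ 0.5763  0.1964 -0.0029] [-0.5  0.6  0.1] [ 1.88213128e+01  2.75106661e+01 -1.68090948e+01  4.57263123e+01
 -8.67196773e-03  3.45650480e+01]
0 [0.55937249 0.20136775 0.        ] [0.55007393 0.20397062 0.        ] [0.60185242 0.1894767  0.        ]
0.006 [0.55716361 0.20196306 0.006     ] [0.54819007 0.20447495 0.006     ] [0.59815865 0.19048766 0.006     ]
0.012 [0.55495472 0.20255837 0.012     ] [0.54630621 0.20497928 0.012     ] [0.59446489 0.19149862 0.012     ]
top [223.01334074 218.06476244]
scene [311.02510584 187.0861251 ]
```

View pics/both.png

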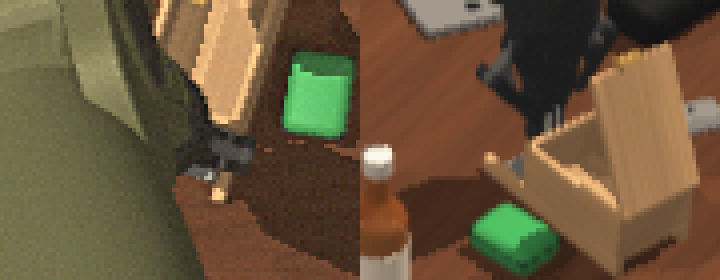

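No conclusion about the tip height from these views: the box hides the tip. I'll go on slowly by force.

Emit:
{"api": "servo_tool", "payload": {"increments": [{"dr": [0, 0, 0], "translation": [0, 0, 0.001], "gripper": 1}, {"dr": [0, 0, 0], "translation": [0, 0, 0], "gripper": 1}, {"dr": [0, 0, 0], "translation": [0, 0, 0.001], "gripper": 1}, {"dr": [0, 0, 0], "translation": [0, 0, 0], "gripper": 1}, {"dr": [0, 0, 0], "translation": [0, 0, 0], "gripper": 1}]}}

```text
time: 13.35
position: [0.5763, 0.1964, -0.0049]
orientation: [[-0.962, 0.271, -0.001], [0.271, 0.962, -0.0], [0.001, -0.001, -1.0]]
wrist_force: [-0.1, 0.3, 0.2]
width: -0.0004
finger_force: 0.0
```

Emit:
{"api": "servo_tool", "payload": {"increments": [{"dr": [0, 0, 0], "translation": [0, 0, 0.001], "gripper": 1}, {"dr": [0, 0, 0], "translation": [0, 0, 0], "gripper": 1}, {"dr": [0, 0, 0], "translation": [0, 0, 0.001], "gripper": 1}, {"dr": [0, 0, 0], "translation": [0, 0, 0], "gripper": 1}, {"dr": [0, 0, 0], "translation": [0, 0, 0], "gripper": 1}]}}

```text
time: 13.85
position: [0.5764, 0.1964, -0.0069]
orientation: [[-0.962, 0.271, -0.001], [0.271, 0.962, -0.0], [0.001, -0.001, -1.0]]
wrist_force: [0.0, 0.4, 0.4]
width: -0.0004
finger_force: 0.0
```

```bash
python3 - <<'E'
from h import *
s=robot.sense();p=optics.camera('wrist');K=p['K'];print(K[0,0],K[1,1],K[0,2],K[1,2])
g=p['color'].astype(int)
# card front corner columns at row ~ front edge, and predicted width
for z in (.006,-.01,-.02):
    a=onz(p,(277,214),z,s);u=np.array([.269,.963,0])
    print(z,proj(p,a-.027*u,s),proj(p,a+.027*u,s),'runners',proj(p,a-.029*u,s),proj(p,a+.029*u,s))
for r in (212,216,220,226): print(r,[ (c,*g[r,c]) for c in list(range(219,230))+list(range(325,338))])
E
```

```text
359.81808940493084 359.81808940493084 275.4249159503038 203.5172255748926
0.006 [220.70784835 214.09656823] [333.31077536 213.90339982] runners [216.53879995 214.10372016] [337.48268502 213.89624298]
-0.01 [225.77781981 214.08787078] [328.23759981 213.91210277] runners [221.98419745 214.09437867] [332.03359117 213.90559081]
-0.02 [228.50750291 214.08318806] [325.50631683 213.91678824] runners [224.91601568 214.08934919] [329.09992725 213.91062346]
212 [(219, np.int64(162), np.int64(102), np.int64(61)), (220, np.int64(148), np.int64(83), np.int64(46)), (221, np.int64(150), np.int64(86), np.int64(47)), (222, np.int64(150), np.int64(86), np.int64(47)), (223, np.int64(149), np.int64(86), np.int64(47)), (224, np.int64(149), np.int64(87), np.int64(48)), (225, np.int64(149), np.int64(87), np.int64(49)), (226, np.int64(147), np.int64(85), np.int64(48)), (227, np.int64(147), np.int64(85), np.int64(47)), (228, np.int64(147), np.int64(85), np.int64(47)), (229, np.int64(147), np.int64(84), np.int64(48)), (325, np.int64(96), np.int64(57), np.int64(34)), (326, np.int64(97), np.int64(59), np.int64(
[... 3496 characters left out ...]
p.int64(203), np.int64(186)), (325, np.int64(223), np.int64(212), np.int64(196)), (326, np.int64(223), np.int64(212), np.int64(196)), (327, np.int64(224), np.int64(214), np.int64(196)), (328, np.int64(224), np.int64(215), np.int64(197)), (329, np.int64(226), np.int64(217), np.int64(198)), (330, np.int64(217), np.int64(204), np.int64(186)), (331, np.int64(164), np.int64(154), np.int64(142)), (332, np.int64(128), np.int64(121), np.int64(113)), (333, np.int64(122), np.int64(115), np.int64(106)), (334, np.int64(117), np.int64(102), np.int64(89)), (335, np.int64(121), np.int64(90), np.int64(63)), (336, np.int64(141), np.int64(104), np.int64(65)), (337, np.int64(167), np.int64(122), np.int64(76))]
```

Emit:
{"api": "servo_tool", "payload": {"increments": [{"dr": [0, 0, 0], "translation": [0, 0, 0.001], "gripper": 1}, {"dr": [0, 0, 0], "translation": [0, 0, 0], "gripper": 1}, {"dr": [0, 0, 0], "translation": [0, 0, 0.001], "gripper": 1}, {"dr": [0, 0, 0], "translation": [0, 0, 0], "gripper": 1}, {"dr": [0, 0, 0], "translation": [0, 0, 0], "gripper": 1}]}}

```text
time: 14.4
position: [0.5763, 0.1964, -0.0089]
orientation: [[-0.962, 0.271, -0.001], [0.271, 0.962, -0.0], [0.001, -0.001, -1.0]]
wrist_force: [-0.1, 0.6, 0.6]
width: -0.0003
finger_force: 0.0
```

Emit:
{"api": "servo_tool", "payload": {"increments": [{"dr": [0, 0, 0], "translation": [0, 0, 0.001], "gripper": 1}, {"dr": [0, 0, 0], "translation": [0, 0, 0], "gripper": 1}, {"dr": [0, 0, 0], "translation": [0, 0, 0.001], "gripper": 1}, {"dr": [0, 0, 0], "translation": [0, 0, 0], "gripper": 1}, {"dr": [0, 0, 0], "translation": [0, 0, 0], "gripper": 1}]}}

```text
time: 14.9
position: [0.5763, 0.1964, -0.0109]
orientation: [[-0.962, 0.271, -0.001], [0.271, 0.962, -0.0], [0.001, -0.001, -1.0]]
wrist_force: [0.7, -0.4, 0.7]
width: -0.0002
finger_force: 0.0
```

Emit:
{"api": "servo_tool", "payload": {"increments": [{"dr": [0, 0, 0], "translation": [0, 0, 0.001], "gripper": 1}, {"dr": [0, 0, 0], "translation": [0, 0, 0], "gripper": 1}, {"dr": [0, 0, 0], "translation": [0, 0, 0.001], "gripper": 1}, {"dr": [0, 0, 0], "translation": [0, 0, 0], "gripper": 1}, {"dr": [0, 0, 0], "translation": [0, 0, 0], "gripper": 1}]}}

```text
time: 15.4
position: [0.5763, 0.1964, -0.0129]
orientation: [[-0.962, 0.271, -0.001], [0.271, 0.962, -0.0], [0.001, -0.001, -1.0]]
wrist_force: [-0.0, 0.4, -0.0]
width: 0.0002
finger_force: 0.0
```

Emit:
{"api": "servo_tool", "payload": {"increments": [{"dr": [0, 0, 0], "translation": [0, 0, -0.02], "gripper": 1}, {"dr": [0, 0, 0], "translation": [0, 0, -0.02], "gripper": 1}, {"dr": [0, 0, 0], "translation": [0.03, 0, 0], "gripper": 1}, {"dr": [0, 0, 0], "translation": [0.03, 0, 0], "gripper": 1}, {"dr": [0, 0, 0], "translation": [0.02, 0, 0.01], "gripper": 1}]}}

```text
time: 15.9
position: [0.4988, 0.2188, 0.0183]
orientation: [[-0.963, 0.271, 0.001], [0.271, 0.963, 0.001], [-0.001, 0.001, -1.0]]
wrist_force: [-0.0, 0.2, 0.2]
width: 0.0002
finger_force: 0.0
```

```bash
python3 - <<'E'
from h import *
w=optics.camera('wrist')
s=robot.sense();q=optics.camera('scene');t=np.array(s['position']);print(t)
R=np.array(s['orientation']);im=q['color'][:,:,::-1].copy()
u,v=proj(q,t).astype(int);c=im[v-50:v+20,u-40:u+40];c=cv2.resize(c,None,fx=6,fy=6,interpolation=0)
for dz in (0,-.019,-.037,-.073):
    a=(proj(q,R@np.array([0,0,dz])+t)-[u-40,v-50]+.5)*6;cv2.circle(c,tuple(a.astype(int)),3,(0,0,255),-1);print(dz,a)
d=cv2.resize(w['color'][180:320,220:334,::-1],None,fx=2.5,fy=3,interpolation=0)
cv2.imwrite('pics/tip.png',np.hstack([c,d]))
E
```

```text
[0.49417073 0.21838302 0.01573873]
0 [244.8866359  305.85201489]
-0.019 [245.80815706 277.94798317]
-0.037 [246.69419052 251.11853356]
-0.073 [248.50537606 196.27510632]
```

View pics/tip.png

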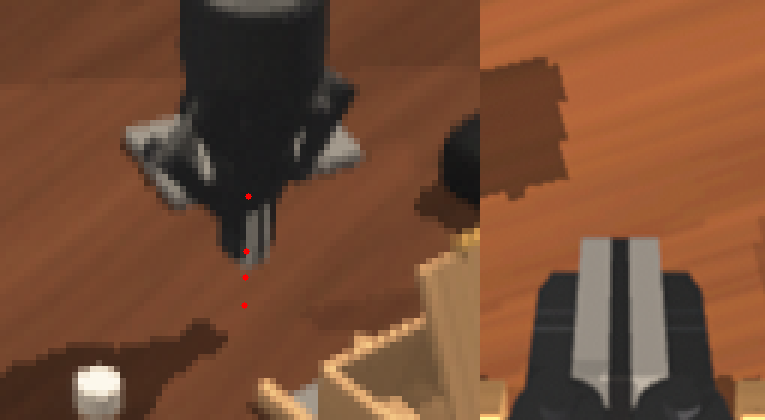

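The tip shows at crop row 265, while the reported TCP projects to row 306. So the real tips stand about 25 mm short of the TCP. I'll find the offset by touching the clear console here.

Emit:
{"api": "servo_tool", "payload": {"increments": [{"dr": [0, 0, 0], "translation": [0, 0, 0.01], "gripper": 1}, {"dr": [0, 0, 0], "translation": [0, 0, 0.01], "gripper": 1}, {"dr": [0, 0, 0], "translation": [0, 0, 0.01], "gripper": 1}, {"dr": [0, 0, 0], "translation": [0, 0, 0.003], "gripper": 1}, {"dr": [0, 0, 0], "translation": [0, 0, 0], "gripper": 1}]}}

```text
time: 16.5
position: [0.499, 0.2176, -0.0169]
orientation: [[-0.962, 0.272, -0.002], [0.272, 0.962, -0.001], [0.002, -0.002, -1.0]]
wrist_force: [1.0, 0.1, 0.5]
width: -0.0001
finger_force: 0.0
```

Emit:
{"api": "servo_tool", "payload": {"increments": [{"dr": [0, 0, 0], "translation": [0, 0, 0.001], "gripper": 1}, {"dr": [0, 0, 0], "translation": [0, 0, 0], "gripper": 1}, {"dr": [0, 0, 0], "translation": [0, 0, 0.001], "gripper": 1}, {"dr": [0, 0, 0], "translation": [0, 0, 0], "gripper": 1}, {"dr": [0, 0, 0], "translation": [0, 0, 0], "gripper": 1}]}}

```text
time: 17.0
position: [0.4995, 0.2182, -0.0177]
orientation: [[-0.963, 0.271, -0.0], [0.271, 0.963, -0.0], [0.0, -0.0, -1.0]]
wrist_force: [-0.3, -0.9, -0.7]
width: 0.0003
finger_force: 0.0
```

Emit:
{"api": "servo_tool", "payload": {"increments": [{"dr": [0, 0, 0], "translation": [0, 0, 0.001], "gripper": 1}, {"dr": [0, 0, 0], "translation": [0, 0, 0], "gripper": 1}, {"dr": [0, 0, 0], "translation": [0, 0, 0.001], "gripper": 1}, {"dr": [0, 0, 0], "translation": [0, 0, 0], "gripper": 1}, {"dr": [0, 0, 0], "translation": [0, 0, 0], "gripper": 1}]}}

```text
time: 17.5
position: [0.4993, 0.2181, -0.0199]
orientation: [[-0.962, 0.271, -0.001], [0.271, 0.962, -0.0], [0.001, -0.001, -1.0]]
wrist_force: [0.1, -1.1, -0.1]
width: -0.0001
finger_force: 0.0
```

Emit:
{"api": "servo_tool", "payload": {"increments": [{"dr": [0, 0, 0], "translation": [0, 0, 0.001], "gripper": 1}, {"dr": [0, 0, 0], "translation": [0, 0, 0], "gripper": 1}, {"dr": [0, 0, 0], "translation": [0, 0, 0.001], "gripper": 1}, {"dr": [0, 0, 0], "translation": [0, 0, 0], "gripper": 1}, {"dr": [0, 0, 0], "translation": [0, 0, 0], "gripper": 1}]}}

```text
time: 18.0
position: [0.4993, 0.2181, -0.0219]
orientation: [[-0.962, 0.271, -0.001], [0.271, 0.962, -0.0], [0.001, -0.001, -1.0]]
wrist_force: [0.4, -0.3, -0.4]
width: -0.0
finger_force: 0.0
```

Emit:
{"api": "servo_tool", "payload": {"increments": [{"dr": [0, 0, 0], "translation": [0, 0, 0.001], "gripper": 1}, {"dr": [0, 0, 0], "translation": [0, 0, 0], "gripper": 1}, {"dr": [0, 0, 0], "translation": [0, 0, 0.001], "gripper": 1}, {"dr": [0, 0, 0], "translation": [0, 0, 0.001], "gripper": 1}, {"dr": [0, 0, 0], "translation": [0, 0, 0], "gripper": 1}]}}

```text
time: 18.5
position: [0.4992, 0.218, -0.025]
orientation: [[-0.962, 0.271, -0.001], [0.271, 0.962, -0.001], [0.001, -0.001, -1.0]]
wrist_force: [-0.4, -0.0, -1.1]
width: 0.0002
finger_force: 0.0
```

Emit:
{"api": "servo_tool", "payload": {"increments": [{"dr": [0, 0, 0], "translation": [0, 0, 0.001], "gripper": 1}, {"dr": [0, 0, 0], "translation": [0, 0, 0], "gripper": 1}, {"dr": [0, 0, 0], "translation": [0, 0, 0.001], "gripper": 1}, {"dr": [0, 0, 0], "translation": [0, 0, 0.001], "gripper": 1}, {"dr": [0, 0, 0], "translation": [0, 0, 0], "gripper": 1}]}}

```text
time: 19.0
position: [0.4992, 0.218, -0.028]
orientation: [[-0.962, 0.271, -0.001], [0.271, 0.962, -0.0], [0.001, -0.001, -1.0]]
wrist_force: [0.8, -0.4, 0.7]
width: 0.0003
finger_force: 0.0
```

```bash
python3 - <<'E'
from h import *
s=robot.sense();q=optics.camera('scene');w=optics.camera('wrist');t=np.array(s['position']);R=np.array(s['orientation'])
for dz in np.arange(-.08,.006,.004):
    a=proj(q,R@np.array([0,0,dz])+t);i,j=np.round(a).astype(int)
    print(round(dz,3),round(t[2]-dz,3),(i,j),[tuple(int(k) for k in q['color'][j,c]) for c in (i-2,i,i+2,i+4)])
c=w['color'];print([ (r,tuple(int(k) for k in c[r,268])) for r in range(225,275,4)])
E
```

```text
-0.08 0.052 (np.int64(296), np.int64(161)) [(28, 27, 28), (27, 28, 27), (28, 27, 28), (28, 28, 29)]
-0.076 0.048 (np.int64(296), np.int64(162)) [(27, 28, 29), (28, 28, 28), (28, 28, 27), (29, 29, 28)]
-0.072 0.044 (np.int64(296), np.int64(163)) [(28, 27, 29), (28, 28, 29), (28, 28, 29), (31, 30, 29)]
-0.068 0.04 (np.int64(296), np.int64(164)) [(28, 28, 29), (29, 29, 29), (57, 54, 51), (49, 38, 33)]
-0.064 0.036 (np.int64(296), np.int64(165)) [(28, 27, 28), (29, 29, 29), (67, 63, 59), (56, 41, 33)]
-0.06 0.032 (np.int64(296), np.int64(166)) [(29, 29, 29), (69, 66, 62), (55, 52, 49), (56, 41, 34)]
-0.056 0.028 (np.int64(296), np.int64(167)) [(29, 28, 29), (95, 91, 84), (60, 57, 53), (55, 40, 32)]
-0.052 0.024 (np.int64(296), np.int64(168)) [(30, 30, 30), (101, 96, 89), (66, 62, 58), (68, 47, 37)]
-0.048 0.02 (np.int64(296), np.int64(169)) [(29, 29, 29), (102, 96, 90), (67, 64, 60), (73, 49, 36)]
-0.044 0.016 (np.int64(296), np.int64(170)) [(34, 33, 34), (103, 97, 90), (69, 66, 61), (86, 56, 39)]
-0.04 0.012 (np.int64(295), np.int64(171)) [(33, 33, 35), (50, 49, 46), (85, 81, 75), (97, 
[... 744 characters left out ...]
nt64(295), np.int64(179)) [(114, 69, 45), (112, 68, 45), (113, 67, 44), (116, 70, 45)]
-0.004 -0.024 (np.int64(295), np.int64(180)) [(113, 69, 45), (110, 67, 44), (116, 69, 45), (116, 69, 45)]
0.0 -0.028 (np.int64(295), np.int64(181)) [(112, 68, 44), (113, 69, 45), (116, 70, 45), (117, 71, 46)]
0.004 -0.032 (np.int64(295), np.int64(182)) [(113, 67, 45), (117, 70, 45), (169, 116, 76), (164, 112, 74)]
[(225, (170, 98, 56)), (229, (178, 101, 59)), (233, (184, 102, 60)), (237, (181, 102, 60)), (241, (124, 71, 44)), (245, (106, 62, 39)), (249, (108, 62, 40)), (253, (108, 64, 40)), (257, (102, 59, 34)), (261, (156, 148, 138)), (265, (155, 147, 136)), (269, (155, 146, 136)), (273, (155, 147, 136))]
```

Emit:
{"api": "servo_tool", "payload": {"increments": [{"dr": [0, 0, 0], "translation": [0, 0, 0.001], "gripper": 1}, {"dr": [0, 0, 0], "translation": [0, 0, 0], "gripper": 1}, {"dr": [0, 0, 0], "translation": [0, 0, 0.001], "gripper": 1}, {"dr": [0, 0, 0], "translation": [0, 0, 0], "gripper": 1}, {"dr": [0, 0, 0], "translation": [0, 0, 0], "gripper": 1}]}}

```text
time: 19.6
position: [0.4993, 0.2181, -0.0299]
orientation: [[-0.962, 0.271, -0.001], [0.271, 0.962, -0.0], [0.001, -0.001, -1.0]]
wrist_force: [-0.3, -0.9, -0.5]
width: 0.0001
finger_force: 0.0
```

Emit:
{"api": "servo_tool", "payload": {"increments": [{"dr": [0, 0, 0], "translation": [0, 0, 0.001], "gripper": 1}, {"dr": [0, 0, 0], "translation": [0, 0, 0], "gripper": 1}, {"dr": [0, 0, 0], "translation": [0, 0, 0.001], "gripper": 1}, {"dr": [0, 0, 0], "translation": [0, 0, 0], "gripper": 1}, {"dr": [0, 0, 0], "translation": [0, 0, 0], "gripper": 1}]}}

```text
time: 20.1
position: [0.4994, 0.2181, -0.0314]
orientation: [[-0.962, 0.271, -0.0], [0.271, 0.962, -0.0], [0.0, -0.0, -1.0]]
wrist_force: [-2.5, -1.0, 4.7]
width: 0.0001
finger_force: 2.8
```

Contact comes at TCP z = −31 mm, so the real tips are 31 mm behind the reported TCP. To keep the gripper body clear of the box rim I'll lean the tool 20° away from the box. First I'll raise and tilt.

Emit:
{"api": "servo_tool", "payload": {"increments": [{"dr": [0, 0, 0], "translation": [0, 0, -0.03], "gripper": 1}, {"dr": [0, 0, 0], "translation": [0, 0, -0.03], "gripper": 1}, {"dr": [0, -6.7, 0], "translation": [0, 0, 0], "gripper": 1}, {"dr": [0, -6.7, 0], "translation": [0, 0, 0], "gripper": 1}, {"dr": [0, -6.6, 0], "translation": [0, 0, 0], "gripper": 1}]}}

```text
time: 20.6
position: [0.5004, 0.2184, 0.0294]
orientation: [[-0.902, 0.272, 0.334], [0.256, 0.962, -0.093], [-0.347, 0.002, -0.938]]
wrist_force: [0.3, 0.4, -1.2]
width: -0.0002
finger_force: 0.0
```

```bash
cat >> h.py <<'E'
TIP=-.031
def plan2(P,yaw,tilt,off=(0,0,TIP)):
    "bring tool-frame point off to world P with yaw, tilt"
    w=optics.camera('wrist');s=robot.sense();R=np.array(s['orientation']);c,d=np.cos(np.radians(yaw)),np.sin(np.radians(yaw))
    G=np.array([[c,d,0],[d,-c,0],[0,0,-1.]])@Ro.from_euler('y',-tilt,degrees=True).as_matrix()
    D=np.array(P)-G@np.array(off)-s['position']
    print('t',s['time'],'pos',np.round(s['position'],4),'F',np.round(s['wrist_force'],1))
    print('turn',np.round(Ro.from_matrix(R.T@G).as_rotvec(degrees=True),2),'then shift',np.round(G.T@D,4),'world',np.round(D,4))
    return w,s
E
python3 - <<'E'
from h import *
plan2([.5677,.1988,.036],164.3,20,(.011,0,TIP))
E
```

```text
t 20.65 pos [0.4945 0.2167 0.026 ] F [-4.  -1.3 -1.7]
turn [-0.11  0.21  0.11] then shift [-0.0852  0.0026  0.0474] world [ 0.0934 -0.0236 -0.0154]
```

Emit:
{"api": "servo_tool", "payload": {"increments": [{"dr": [0, 0, 0], "translation": [-0.0226, 0.0006, 0.0082], "gripper": 1}, {"dr": [0, 0, 0], "translation": [-0.0226, 0.0006, 0.0082], "gripper": 1}, {"dr": [0, 0, 0], "translation": [-0.0226, 0.0006, 0.0082], "gripper": 1}, {"dr": [0, 0, 0], "translation": [-0.0226, 0.0006, 0.0082], "gripper": 1}, {"dr": [0, 0, 0], "translation": [0.0053, 0, 0.0145], "gripper": 1}]}}

```text
time: 21.15
position: [0.5982, 0.1953, 0.016]
orientation: [[-0.902, 0.273, 0.334], [0.257, 0.962, -0.09], [-0.346, 0.004, -0.938]]
wrist_force: [0.1, -0.2, 0.2]
width: -0.0
finger_force: 0.0
```

Emit:
{"api": "servo_tool", "payload": {"increments": [{"dr": [0, 0, 0], "translation": [0.0034, 0, 0.0094], "gripper": 1}, {"dr": [0, 0, 0], "translation": [0.0034, 0, 0.0094], "gripper": 1}, {"dr": [0, 0, 0], "translation": [0.0014, 0, 0.0038], "gripper": 1}, {"dr": [0, 0, 0], "translation": [0, 0, 0], "gripper": 1}, {"dr": [0, 0, 0], "translation": [0, 0, 0], "gripper": 1}]}}

```text
time: 21.65
position: [0.5925, 0.1945, -0.0112]
orientation: [[-0.905, 0.271, 0.329], [0.255, 0.963, -0.093], [-0.341, -0.001, -0.94]]
wrist_force: [-0.2, 0.5, 0.5]
width: 0.0001
finger_force: 0.0
```

```bash
python3 - <<'E'
from h import *
w,s=plan2([.5677,.1988,.006],164.3,20,(.011,0,TIP))
w,s=plan2([.5677,.1988,.006],164.3,20,(.011,0,TIP))
cv2.imwrite('pics/press.png',cv2.resize(w['color'][150:330,160:400,::-1],None,fx=3,fy=3,interpolation=0))
R=np.array(s['orientation'])
print([np.round(proj(w,R@np.array([x,0,TIP])+s['position'],s)) for x in (-.011,0,.011)])
g=w['color'].astype(int);print([(r,tuple(g[r,262]),tuple(g[r,240])) for r in range(180,275,4)])
E
```

```text
t 21.7 pos [ 0.5928  0.1946 -0.0108] F [-0.1 -0.1 -0.4]
turn [-0.02 -0.01 -0.02] then shift [ 0.007  -0.0028  0.0065] world [-0.0049 -0.0015 -0.0085]
t 21.75 pos [ 0.5929  0.1946 -0.0107] F [-0.2 -0.2  0.2]
turn [-0.01  0.01 -0.02] then shift [ 0.0072 -0.0028  0.0066] world [-0.0051 -0.0015 -0.0087]
[array([277., 296.]), array([277., 275.]), array([277., 253.])]
[(180, (np.int64(99), np.int64(59), np.int64(37)), (np.int64(101), np.int64(60), np.int64(37))), (184, (np.int64(100), np.int64(60), np.int64(38)), (np.int64(99), np.int64(59), np.int64(37))), (188, (np.int64(101), np.int64(60), np.int64(37)), (np.int64(101), np.int64(60), np.int64(37))), (192, (np.int64(98), np.int64(59), np.int64(37)), (np.int64(101), np.int64(60), np.int64(37))), (196, (np.int64(99), np.int64(59), np.int64(38)), (np.int64(100), np.int64(60), np.int64(37))), (200, (np.int64(98), np.int64(58), np.int64(37)), (np.int64(99), np.int64(60), np.int64(38))), (204, (np.int64(94), np.int64(58), np.int64(37)), (np.int64(99), np.int64(61), np.int64(37))), (208, (np.int64(105), np.int64(62), np.int64(40)), (np.int64(97
[... 944 characters left out ...]
(np.int64(130), np.int64(125), np.int64(115)), (np.int64(130), np.int64(124), np.int64(116))), (252, (np.int64(130), np.int64(125), np.int64(115)), (np.int64(129), np.int64(124), np.int64(115))), (256, (np.int64(130), np.int64(125), np.int64(116)), (np.int64(129), np.int64(124), np.int64(114))), (260, (np.int64(139), np.int64(133), np.int64(124)), (np.int64(130), np.int64(124), np.int64(115))), (264, (np.int64(142), np.int64(135), np.int64(126)), (np.int64(131), np.int64(126), np.int64(117))), (268, (np.int64(140), np.int64(133), np.int64(124)), (np.int64(226), np.int64(215), np.int64(197))), (272, (np.int64(138), np.int64(132), np.int64(123)), (np.int64(126), np.int64(121), np.int64(112)))]
```

Emit:
{"api": "servo_tool", "payload": {"increments": [{"dr": [0, 0, 0], "translation": [0.0047, 0, -0.0017], "gripper": 1}, {"dr": [0, 0, 0], "translation": [0.0024, 0, 0.0056], "gripper": 1}, {"dr": [0, 0, 0], "translation": [0, 0, 0], "gripper": 1}, {"dr": [0, 0, 0], "translation": [0, 0, 0.001], "gripper": 1}, {"dr": [0, 0, 0], "translation": [0, 0, 0], "gripper": 1}]}}

```text
time: 22.25
position: [0.5878, 0.1956, -0.0184]
orientation: [[-0.905, 0.271, 0.328], [0.255, 0.962, -0.093], [-0.341, -0.001, -0.94]]
wrist_force: [0.2, 0.1, -0.2]
width: 0.0
finger_force: 0.0
```

Emit:
{"api": "servo_tool", "payload": {"increments": [{"dr": [0, 0, 0], "translation": [0.0003, 0, 0.001], "gripper": 1}, {"dr": [0, 0, 0], "translation": [0, 0, 0], "gripper": 1}, {"dr": [0, 0, 0], "translation": [0.0003, 0, 0.001], "gripper": 1}, {"dr": [0, 0, 0], "translation": [0, 0, 0], "gripper": 1}, {"dr": [0, 0, 0], "translation": [0, 0, 0], "gripper": 1}]}}

```text
time: 22.75
position: [0.5879, 0.1956, -0.0204]
orientation: [[-0.905, 0.271, 0.329], [0.255, 0.962, -0.093], [-0.342, -0.001, -0.94]]
wrist_force: [0.8, -0.3, 0.2]
width: -0.0002
finger_force: 0.0
```

Emit:
{"api": "servo_tool", "payload": {"increments": [{"dr": [0, 0, 0], "translation": [0.0003, 0, 0.001], "gripper": 1}, {"dr": [0, 0, 0], "translation": [0, 0, 0], "gripper": 1}, {"dr": [0, 0, 0], "translation": [0.0003, 0, 0.001], "gripper": 1}, {"dr": [0, 0, 0], "translation": [0, 0, 0], "gripper": 1}, {"dr": [0, 0, 0], "translation": [0, 0, 0], "gripper": 1}]}}

```text
time: 23.25
position: [0.5883, 0.1957, -0.0212]
orientation: [[-0.904, 0.271, 0.33], [0.255, 0.963, -0.093], [-0.343, -0.0, -0.939]]
wrist_force: [-6.9, -1.2, 13.4]
width: -0.0003
finger_force: 6.5
```

Emit:
{"api": "servo_tool", "payload": {"increments": [{"dr": [0, 0, 0], "translation": [0.0047, 0, -0.0017], "gripper": 1}, {"dr": [0, 0, 0], "translation": [0.0094, 0, -0.0034], "gripper": 1}, {"dr": [0, 0, 0], "translation": [0.0094, 0, -0.0034], "gripper": 1}, {"dr": [0, 0, 0], "translation": [0.0094, 0, -0.0034], "gripper": 1}, {"dr": [0, 0, 0], "translation": [0, 0, 0], "gripper": 1}]}}

```text
time: 23.75
position: [0.5548, 0.206, -0.0212]
orientation: [[-0.904, 0.271, 0.331], [0.254, 0.963, -0.092], [-0.344, 0.001, -0.939]]
wrist_force: [-2.1, -0.7, 10.2]
width: 0.0003
finger_force: 5.3
```

```bash
python3 - <<'E'
from h import *
w,s=plan2([.5677,.1988,.006],164.3,20,(.011,0,TIP))
save(w,'x.png')
g=w['color'].astype(int);print([(r,g[r,262].tolist(),g[r,240].tolist()) for r in range(200,275,4)])
E
```

```text
t 23.8 pos [ 0.5548  0.2059 -0.0212] F [-1.5 -0.5 11.4]
turn [ 0.04  0.1  -0.02] then shift [-0.0338 -0.0034  0.0103] world [ 0.0331 -0.0128  0.0019]
[(200, [99, 60, 37], [96, 60, 37]), (204, [96, 59, 36], [99, 59, 39]), (208, [95, 58, 37], [156, 89, 52]), (212, [95, 58, 36], [95, 59, 37]), (216, [94, 56, 36], [95, 60, 37]), (220, [94, 56, 38], [93, 57, 36]), (224, [96, 58, 37], [94, 57, 38]), (228, [102, 61, 39], [95, 57, 36]), (232, [104, 62, 40], [101, 62, 40]), (236, [117, 113, 104], [116, 112, 103]), (240, [112, 108, 100], [114, 110, 101]), (244, [131, 126, 117], [132, 127, 117]), (248, [132, 127, 117], [132, 126, 116]), (252, [132, 126, 117], [132, 127, 117]), (256, [132, 127, 117], [132, 126, 116]), (260, [142, 136, 126], [132, 127, 117]), (264, [144, 136, 128], [132, 127, 117]), (268, [143, 136, 127], [132, 126, 117]), (272, [142, 135, 126], [132, 127, 117])]
```

Emit:
{"api": "servo_tool", "payload": {"increments": [{"dr": [0, 0, 0], "translation": [0.0094, 0, -0.0034], "gripper": 1}, {"dr": [0, 0, 0], "translation": [0.0094, 0, -0.0034], "gripper": 1}, {"dr": [0, 0, 0], "translation": [0.0094, 0, -0.0034], "gripper": 1}, {"dr": [0, 0, 0], "translation": [0.0094, 0, -0.0034], "gripper": 1}, {"dr": [0, 0, 0], "translation": [0, 0, 0], "gripper": 1}]}}

```text
time: 24.3
position: [0.5164, 0.2169, -0.0212]
orientation: [[-0.904, 0.271, 0.332], [0.254, 0.963, -0.092], [-0.344, 0.001, -0.939]]
wrist_force: [-0.9, -0.7, 11.4]
width: -0.0001
finger_force: 5.7
```

Emit:
{"api": "servo_tool", "payload": {"increments": [{"dr": [0, 0, 0], "translation": [0.0094, 0, -0.0034], "gripper": 1}, {"dr": [0, 0, 0], "translation": [0.0094, 0, -0.0034], "gripper": 1}, {"dr": [0, 0, 0], "translation": [0.0094, 0, -0.0034], "gripper": 1}, {"dr": [0, 0, 0], "translation": [0, 0, 0], "gripper": 1}, {"dr": [0, 0, 0], "translation": [0, 0, 0], "gripper": 1}]}}

```text
time: 24.8
position: [0.4877, 0.2251, -0.0213]
orientation: [[-0.904, 0.271, 0.331], [0.254, 0.963, -0.092], [-0.344, 0.001, -0.939]]
wrist_force: [-1.4, -0.0, 12.7]
width: 0.0003
finger_force: 6.5
```

```bash
python3 - <<'E'
from h import *
w,s=plan2([.5677,.1988,.006],164.3,20,(.011,0,TIP))
save(w,'x2.png')
g=w['color'].astype(int);print([(r,g[r,262].tolist(),g[r,240].tolist()) for r in range(220,256,4)])
E
```

```text
t 24.85 pos [ 0.4877  0.2251 -0.0212] F [-2.8  0.5 13.6]
turn [ 0.06  0.1  -0.03] then shift [-0.0994 -0.0036  0.0342] world [ 0.1002 -0.0319  0.0019]
[(220, [101, 61, 37], [107, 63, 40]), (224, [101, 60, 37], [102, 60, 38]), (228, [101, 61, 38], [101, 59, 37]), (232, [97, 56, 34], [101, 59, 35]), (236, [111, 108, 100], [112, 108, 100]), (240, [122, 116, 108], [114, 110, 101]), (244, [129, 123, 114], [128, 123, 113]), (248, [130, 125, 115], [131, 126, 116]), (252, [131, 126, 116], [130, 125, 116])]
```

Emit:
{"api": "servo_tool", "payload": {"increments": [{"dr": [0, 0, 0], "translation": [-0.0103, 0, -0.0282], "gripper": 1}, {"dr": [0, 0, 0], "translation": [-0.0103, 0, -0.0282], "gripper": 1}, {"dr": [0, 6.7, 0], "translation": [0, 0, 0], "gripper": 1}, {"dr": [0, 6.7, 0], "translation": [0, 0, 0], "gripper": 1}, {"dr": [0, 6.6, 0], "translation": [0, 0, 0], "gripper": 1}]}}

```text
time: 25.35
position: [0.4859, 0.2249, 0.0384]
orientation: [[-0.963, 0.27, -0.005], [0.27, 0.963, 0.002], [0.005, 0.001, -1.0]]
wrist_force: [0.2, -0.1, 0.2]
width: 0.0002
finger_force: 0.0
```

Emit:
{"api": "servo_tool", "payload": {"increments": [{"dr": [0, 0, 0], "translation": [0, 0, -0.03], "gripper": 0.5}, {"dr": [0, 0, 0], "translation": [0, 0, -0.03], "gripper": 0.3}, {"dr": [0, 0, 0], "translation": [0, 0, -0.03], "gripper": 0.2}, {"dr": [0, 0, 0], "translation": [0, 0, 0], "gripper": 0.2}, {"dr": [0, 0, 0], "translation": [0, 0, 0], "gripper": 0.2}]}}

```text
time: 25.85
position: [0.4865, 0.2243, 0.1273]
orientation: [[-0.963, 0.271, -0.001], [0.271, 0.963, -0.0], [0.001, -0.0, -1.0]]
wrist_force: [0.8, 0.2, -0.6]
width: 0.068
finger_force: 0.0
```

```bash
python3 - <<'E'
from h import *
optics.camera('wrist');s=robot.sense();p=optics.camera('wrist');save(p,'w6.png');print(s['time'],s['position'],s['width'])
R=np.array(s['orientation']);print(np.round(R,3).tolist())
for r in optics.landmark_of('slot_mouth',p)[:2]: print('mouth',r,onz(p,r['pixel'],.003,s))
for r in optics.outline_of('card',p)[:4]:
    c=max(cv2.findContours(r['pixels'].astype(np.uint8),0,2)[0],key=cv2.contourArea)
    W=np.array([onz(p,q[0],.006,s)[:2] for q in c]);b=cv2.minAreaRect((W*1000).astype(np.float32));print('card',r['confidence'],r['bbox'],b,W[W[:,0].argmax()],W[W[:,0].argmin()])
E
```

```text
25.9 [0.4858331  0.22400242 0.1264321 ] 0.06848996327372936
[[-0.963, 0.271, -0.002], [0.271, 0.963, -0.001], [0.002, -0.001, -1.0]]
card 0.82 [318.9, 0.0, 185.6, 97.4] ((399.079833984375, 350.67333984375), (121.03291320800781, 72.99620819091797), 60.28049850463867) [0.45905315 0.38273305] [0.36369994 0.30171983]
card 0.69 [241.0, 150.6, 67.8, 96.0] ((500.3089904785156, 220.22293090820312), (54.63309860229492, 88.10919189453125), 74.91844177246094) [0.54753068 0.23262302] [0.45144558 0.20592018]
card 0.6 [394.4, 279.3, 56.9, 47.7] ((633.9902954101562, 320.7854919433594), (58.26657485961914, 36.7258415222168), 55.9111442565918) [0.66383926 0.33310235] [0.603433  0.3068206]
```

Card pulled clear: its centre is at (0.500, 0.220), yaw −15°, with the inner end about 9 mm before the mouth. Now to go down over it.

Emit:
{"api": "servo_tool", "payload": {"increments": [{"dr": [0, 0, -0.6], "translation": [0, 0, 0], "gripper": 0.24}, {"dr": [0, 0, 0], "translation": [-0.015, 0.0002, 0.03], "gripper": 0.24}, {"dr": [0, 0, 0], "translation": [0, 0, 0.035], "gripper": 0.24}, {"dr": [0, 0, 0], "translation": [0, 0, 0.035], "gripper": 0.24}, {"dr": [0, 0, 0], "translation": [0, 0, 0], "gripper": 0.24}]}}

```text
time: 26.55
position: [0.4972, 0.2183, 0.0226]
orientation: [[-0.965, 0.261, -0.009], [0.261, 0.965, -0.004], [0.008, -0.006, -1.0]]
wrist_force: [-1.0, 0.1, -0.3]
width: 0.0647
finger_force: 0.0
```

```bash
python3 - <<'E'
from h import *
w,s=plan2([.5003,.2202,0],164.9,0)
print(s['width'])
# pads vs card columns, row scan for bright/dark transitions
save(w,'w7.png');g=w['color'].astype(int)
for r in (170,190,210,220): print(r,[(c,g[r,c].tolist()) for c in range(170,390,1) if abs(g[r,c]-g[r,c-1]).sum()>60])
for r in optics.outline_of('card',w)[:3]: print(r['bbox'],r['confidence'])
E
```

```text
t 26.6 pos [0.4989 0.2191 0.0252] F [-0.2 -0.6  1. ]
turn [-0.25 -0.3  -0.03] then shift [-0.0011  0.0014  0.0562] world [ 0.0014  0.0011 -0.0562]
0.06501511442691744
170 [(228, [114, 64, 37]), (231, [132, 114, 101]), (232, [202, 192, 177]), (331, [173, 134, 111]), (332, [147, 85, 51])]
190 [(187, [147, 82, 48]), (227, [107, 60, 37]), (232, [147, 128, 113]), (233, [203, 193, 177]), (295, [139, 133, 123]), (296, [80, 77, 73]), (297, [58, 55, 55]), (310, [135, 129, 119]), (311, [202, 192, 175]), (330, [170, 132, 108]), (331, [144, 83, 49])]
210 [(233, [112, 91, 79]), (288, [145, 137, 126]), (289, [194, 183, 168]), (329, [166, 130, 107]), (330, [140, 82, 48])]
220 [(234, [119, 110, 102]), (294, [52, 50, 48]), (310, [125, 118, 109]), (311, [206, 194, 179]), (328, [190, 168, 148]), (329, [147, 100, 76]), (330, [135, 73, 40])]
[229.3, 160.4, 104.3, 143.0] 0.87
[347.1, 0.0, 212.9, 83.3] 0.82
```

Emit:
{"api": "servo_tool", "payload": {"increments": [{"dr": [-0.2, -0.3, 0], "translation": [-0.001, 0.002, 0.0], "gripper": 0.24}, {"dr": [0, 0, 0], "translation": [0, 0, 0.02], "gripper": 0.24}, {"dr": [0, 0, 0], "translation": [0, 0, 0.02], "gripper": 0.24}, {"dr": [0, 0, 0], "translation": [0, 0, 0.016], "gripper": 0.24}, {"dr": [0, 0, 0], "translation": [0, 0, 0], "gripper": 0.24}]}}

```text
time: 27.15
position: [0.5033, 0.2222, -0.0285]
orientation: [[-0.965, 0.261, 0.005], [0.261, 0.965, 0.002], [-0.005, 0.003, -1.0]]
wrist_force: [-0.5, -0.1, -0.4]
width: 0.0649
finger_force: 0.0
```

Emit:
{"api": "servo_tool", "payload": {"increments": [{"dr": [0, 0, 0], "translation": [0, 0, 0.001], "gripper": 0.24}, {"dr": [0, 0, 0], "translation": [0, 0, 0.001], "gripper": 0.24}, {"dr": [0, 0, 0], "translation": [0, 0, 0], "gripper": 0.24}, {"dr": [0, 0, 0], "translation": [0, 0, 0], "gripper": 0.24}, {"dr": [0, 0, 0], "translation": [0, 0, 0], "gripper": 0.24}]}}

```text
time: 27.65
position: [0.5037, 0.2222, -0.0301]
orientation: [[-0.965, 0.261, 0.006], [0.261, 0.965, 0.002], [-0.005, 0.003, -1.0]]
wrist_force: [-0.3, 0.2, 0.0]
width: 0.0652
finger_force: 0.0
```

Emit:
{"api": "servo_tool", "payload": {"increments": [{"dr": [0, 0, 0], "translation": [0, 0, 0.001], "gripper": 0.24}, {"dr": [0, 0, 0], "translation": [0, 0, 0.001], "gripper": 0.24}, {"dr": [0, 0, 0], "translation": [0, 0, 0.001], "gripper": 0.24}, {"dr": [0, 0, 0], "translation": [0, 0, 0], "gripper": 0.24}, {"dr": [0, 0, 0], "translation": [0, 0, 0], "gripper": 0.24}]}}

```text
time: 28.15
position: [0.5033, 0.2221, -0.0337]
orientation: [[-0.965, 0.261, 0.005], [0.261, 0.965, 0.002], [-0.005, 0.003, -1.0]]
wrist_force: [0.2, 0.1, 0.6]
width: 0.0653
finger_force: 0.0
```

Emit:
{"api": "servo_tool", "payload": {"increments": [{"dr": [0, 0, 0], "translation": [0, 0, 0.001], "gripper": 0.24}, {"dr": [0, 0, 0], "translation": [0, 0, 0.001], "gripper": 0.24}, {"dr": [0, 0, 0], "translation": [0, 0, 0], "gripper": 0.24}, {"dr": [0, 0, 0], "translation": [0, 0, 0], "gripper": 0.24}, {"dr": [0, 0, 0], "translation": [0, 0, 0], "gripper": 0.24}]}}

```text
time: 28.65
position: [0.5034, 0.2221, -0.0356]
orientation: [[-0.965, 0.261, 0.005], [0.261, 0.965, 0.002], [-0.005, 0.003, -1.0]]
wrist_force: [0.3, 0.3, 0.1]
width: 0.0649
finger_force: 0.0
```

Emit:
{"api": "servo_tool", "payload": {"increments": [{"dr": [0, 0, 0], "translation": [0, 0, 0.001], "gripper": 0.24}, {"dr": [0, 0, 0], "translation": [0, 0, 0], "gripper": 0.28}, {"dr": [0, 0, 0], "translation": [0, 0, 0], "gripper": 0.32}, {"dr": [0, 0, 0], "translation": [0, 0, 0], "gripper": 0.36}, {"dr": [0, 0, 0], "translation": [0, 0, 0], "gripper": 0.45}], "squeeze": 25}}

```text
time: 29.15
position: [0.5043, 0.2215, -0.035]
orientation: [[-0.965, 0.262, 0.007], [0.262, 0.965, 0.0], [-0.007, 0.002, -1.0]]
wrist_force: [-2.3, -3.6, 15.1]
width: 0.0535
finger_force: 30.8
```

Emit:
{"api": "servo_tool", "payload": {"increments": [{"dr": [0, 0, 0], "translation": [0, 0, 0], "gripper": 0.5}, {"dr": [0, 0, 0], "translation": [0, 0, 0], "gripper": 0.5}, {"dr": [0, 0, 0], "translation": [0, 0, 0], "gripper": 0.5}, {"dr": [0, 0, 0], "translation": [0, 0, 0], "gripper": 0.5}, {"dr": [0, 0, 0], "translation": [0, 0, 0], "gripper": 0.5}]}}

```text
time: 29.65
position: [0.5043, 0.2215, -0.0351]
orientation: [[-0.965, 0.262, 0.007], [0.262, 0.965, 0.0], [-0.007, 0.002, -1.0]]
wrist_force: [-3.3, -3.6, 14.2]
width: 0.0533
finger_force: 30.5
```

Held: width 53.3 mm, grip 30 N, tips flush on the console. Next I'll lift and carry it over to the dock.

Emit:
{"api": "servo_tool", "payload": {"increments": [{"dr": [0, 0, 0], "translation": [0, 0, -0.02], "gripper": 0.5}, {"dr": [0, 0, 0], "translation": [0, 0, -0.04], "gripper": 0.5}, {"dr": [0, 0, 0], "translation": [0, 0, -0.045], "gripper": 0.5}, {"dr": [0, 0, 0], "translation": [0, 0, -0.045], "gripper": 0.5}, {"dr": [0, 0, 0], "translation": [0, 0, -0.045], "gripper": 0.5}]}}

```text
time: 30.15
position: [0.502, 0.2216, 0.1602]
orientation: [[-0.965, 0.261, 0.005], [0.261, 0.965, 0.002], [-0.005, 0.003, -1.0]]
wrist_force: [-0.0, 1.3, -0.2]
width: 0.053
finger_force: 27.6
```

Emit:
{"api": "servo_tool", "payload": {"increments": [{"dr": [0, 0, 0], "translation": [-0.0095, -0.0258, 0], "gripper": 0.5}, {"dr": [0, 0, 0], "translation": [-0.0095, -0.0258, 0], "gripper": 0.5}, {"dr": [0, 0, 0], "translation": [-0.0095, -0.0258, 0], "gripper": 0.5}, {"dr": [0, 0, 0], "translation": [-0.0095, -0.0258, 0], "gripper": 0.5}, {"dr": [0, 0, 0], "translation": [-0.0095, -0.0258, 0], "gripper": 0.5}]}}

```text
time: 30.65
position: [0.5144, 0.0838, 0.1583]
orientation: [[-0.965, 0.261, 0.005], [0.261, 0.965, 0.002], [-0.005, 0.003, -1.0]]
wrist_force: [0.4, -0.1, -0.4]
width: 0.0532
finger_force: 27.6
```

```bash
python3 - <<'E'
from h import *
w,s=plan2([.538,-.1875,.12],169,0,(.0036,0,-.035));print(s['width'],np.round(s['joints'],1))
E
```

```text
t 30.7 pos [0.5146 0.0802 0.1582] F [ 0.8 -3.5  0.7]
turn [-0.02  0.32 -4.29] then shift [-0.0777 -0.2583  0.0732] world [ 0.027  -0.2684 -0.0732]
0.05317220668560559 [  9.   10.4 -18.   61.3  -0.1  24.2]
```

Emit:
{"api": "servo_tool", "payload": {"increments": [{"dr": [0, 0, 0], "translation": [-0.0096, -0.0252, 0], "gripper": 0.5}, {"dr": [0, 0, 0], "translation": [-0.0096, -0.0252, 0], "gripper": 0.5}, {"dr": [0, 0, 0], "translation": [-0.0096, -0.0252, 0], "gripper": 0.5}, {"dr": [0, 0, 0], "translation": [-0.0096, -0.0252, 0], "gripper": 0.5}, {"dr": [0, 0, 0], "translation": [-0.0096, -0.0252, 0], "gripper": 0.5}]}}

```text
time: 31.2
position: [0.5279, -0.0502, 0.1581]
orientation: [[-0.965, 0.261, 0.005], [0.261, 0.965, 0.002], [-0.005, 0.003, -1.0]]
wrist_force: [-0.5, -0.2, -0.4]
width: 0.0531
finger_force: 27.6
```

Emit:
{"api": "servo_tool", "payload": {"increments": [{"dr": [0, 0, 0], "translation": [-0.0096, -0.0252, 0], "gripper": 0.5}, {"dr": [0, 0, 0], "translation": [-0.0096, -0.0252, 0], "gripper": 0.5}, {"dr": [0, 0, 0], "translation": [-0.0096, -0.0252, 0], "gripper": 0.5}, {"dr": [0, 0, 0], "translation": [-0.0096, -0.0252, 0], "gripper": 0.5}, {"dr": [0, 0, 0], "translation": [-0.0096, -0.0252, 0], "gripper": 0.5}]}}

```text
time: 31.7
position: [0.5413, -0.1844, 0.1579]
orientation: [[-0.965, 0.261, 0.005], [0.261, 0.965, 0.002], [-0.004, 0.003, -1.0]]
wrist_force: [-0.4, -0.2, -0.4]
width: 0.0528
finger_force: 27.6
```

Emit:
{"api": "servo_tool", "payload": {"increments": [{"dr": [0, 0.3, -4.3], "translation": [0, 0, 0], "gripper": 0.5}, {"dr": [0, 0, 0], "translation": [0, 0, 0], "gripper": 0.5}, {"dr": [0, 0, 0], "translation": [0, 0, 0], "gripper": 0.5}, {"dr": [0, 0, 0], "translation": [0, 0, 0], "gripper": 0.5}, {"dr": [0, 0, 0], "translation": [0, 0, 0], "gripper": 0.5}]}}

```text
time: 32.2
position: [0.5414, -0.1828, 0.158]
orientation: [[-0.982, 0.188, 0.0], [0.188, 0.982, 0.003], [0.0, 0.003, -1.0]]
wrist_force: [0.0, -0.8, -0.0]
width: 0.0534
finger_force: 27.6
```

```bash
python3 - <<'E'
from h import *
w,s=plan2([.538,-.1875,.02],169,0,(.0036,0,-.035));save(w,'w8.png')
for th,z in (('dock_seat',.013),('ledge',.013),('dock',0)):
    for r in optics.landmark_of(th,w)[:2]: print(th,np.round(r['pixel'],1),round(r['confidence'],2),np.round(onz(w,r['pixel'],z,s),4))
for r in optics.outline_of('dock',w)[:1]:
    c=max(cv2.findContours(r['pixels'].astype(np.uint8),0,2)[0],key=cv2.contourArea)
    W=np.array([onz(w,q[0],.010,s)[:2] for q in c]);print(r['bbox'],cv2.minAreaRect((W*1000).astype(np.float32)))
for r in optics.outline_of('card',w)[:2]:
    c=max(cv2.findContours(r['pixels'].astype(np.uint8),0,2)[0],key=cv2.contourArea)
    W=np.array([onz(w,q[0],s['position'][2]+.041,s)[:2] for q in c]);print('card',r['bbox'],cv2.minAreaRect((W*1000).astype(np.float32)))
E
```

```text
t 32.25 pos [ 0.5414 -0.1829  0.158 ] F [-0.5  1.4 -0.7]
turn [ 0.16 -0.01  0.18] then shift [-0.0011 -0.0052  0.173 ] world [ 1.00e-04 -5.30e-03 -1.73e-01]
ledge [267.  172.9] 0.84 [ 0.5366 -0.19    0.013 ]
[215.5, 111.2, 104.1, 67.0] ((513.0886840820312, -185.18643188476562), (94.0567626953125, 61.161556243896484), 79.15380096435547)
card [201.6, 180.9, 146.3, 179.1] ((537.5307006835938, -182.9681396484375), (54.28812789916992, 87.55042266845703), 79.36449432373047)
card [337.9, 241.2, 26.9, 37.9] ((533.719970703125, -150.47335815429688), (8.963254928588867, 16.60527801513672), 88.70740509033203)
```

View pics/w8.png

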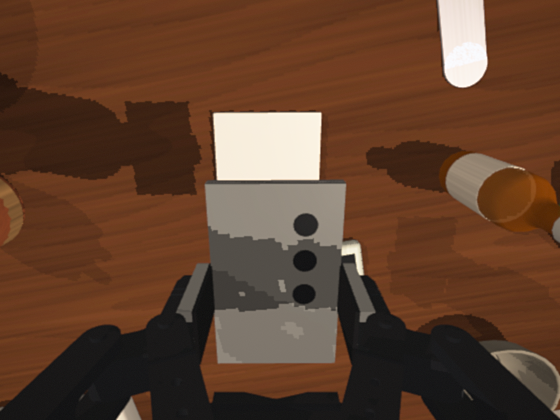

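The card is held square over the ledge, at columns 206–345, with the dock's near end at columns 213–322, rows 112–180. The held card's centre is (0.5375, −0.183) and the ledge is at (0.536, −0.1896), so I shift −6.8 mm in tool y and go down.

Emit:
{"api": "servo_tool", "payload": {"increments": [{"dr": [0, 0, 0], "translation": [0, -0.0068, 0.02], "gripper": 0.5}, {"dr": [0, 0, 0], "translation": [0, 0, 0.04], "gripper": 0.5}, {"dr": [0, 0, 0], "translation": [0, 0, 0.04], "gripper": 0.5}, {"dr": [0, 0, 0], "translation": [0, 0, 0.04], "gripper": 0.5}, {"dr": [0, 0, 0], "translation": [0, 0, 0.03], "gripper": 0.5}]}}

```text
time: 33.0
position: [0.539, -0.1893, -0.0143]
orientation: [[-0.982, 0.188, -0.001], [0.188, 0.982, 0.003], [0.002, 0.003, -1.0]]
wrist_force: [0.7, 0.4, -0.9]
width: 0.053
finger_force: 27.6
```

Emit:
{"api": "servo_tool", "payload": {"increments": [{"dr": [0, 0, 0], "translation": [0, 0, 0.005], "gripper": 0.5}, {"dr": [0, 0, 0], "translation": [0, 0, 0.002], "gripper": 0.5}, {"dr": [0, 0, 0], "translation": [0, 0, 0.002], "gripper": 0.5}, {"dr": [0, 0, 0], "translation": [0, 0, 0], "gripper": 0.5}, {"dr": [0, 0, 0], "translation": [0, 0, 0], "gripper": 0.5}]}}

```text
time: 33.5
position: [0.5414, -0.1901, -0.0196]
orientation: [[-0.982, 0.188, 0.003], [0.188, 0.982, 0.002], [-0.002, 0.002, -1.0]]
wrist_force: [-0.7, -0.5, 0.3]
width: 0.0531
finger_force: 27.6
```

```bash
python3 - <<'E'
from h import *
w,s=plan2([.536,-.1896,.01],169.15,0,(.0036,0,-.035));save(w,'w9.png');g=w['color'].astype(int)
for r in optics.outline_of('card',w)[:1]:
    c=max(cv2.findContours(r['pixels'].astype(np.uint8),0,2)[0],key=cv2.contourArea)
    W=np.array([onz(w,q[0],s['position'][2]+.041,s)[:2] for q in c]);print('card',r['bbox'],cv2.minAreaRect((W*1000).astype(np.float32)))
for r in (120,140,150,160,170): print(r,[c for c in range(120,440) if g[r,c].min()>170 and g[r,c-1].min()<=170 or g[r,c].min()<=170 and g[r,c-1].min()>170])
print([np.round(proj(w,np.array([.483,-.1794,.01])+d*np.array([.188,.982,0]),s)) for d in (-.047,.047)])
E
```

```text
t 33.55 pos [ 0.5412 -0.19   -0.0197] F [-0.1 -0.1 -0.8]
turn [0.14 0.11 0.01] then shift [ 0.0016 -0.0006  0.0053] world [-0.0017 -0.0003 -0.0053]
card [201.6, 179.1, 145.7, 183.6] ((537.4864501953125, -190.0499267578125), (54.20106887817383, 87.24089813232422), 79.34161376953125)
120 []
140 []
150 [160, 392]
160 [161, 391]
170 [162, 390]
[array([159., 144.]), array([393., 144.])]
```

Emit:
{"api": "servo_tool", "payload": {"increments": [{"dr": [0, 0, 0], "translation": [0, 0, 0.002], "gripper": 0.5}, {"dr": [0, 0, 0], "translation": [0, 0, 0.001], "gripper": 0.5}, {"dr": [0, 0, 0], "translation": [0, 0, 0.001], "gripper": 0.5}, {"dr": [0, 0, 0], "translation": [0, 0, 0], "gripper": 0.5}, {"dr": [0, 0, 0], "translation": [0, 0, 0], "gripper": 0.5}]}}

```text
time: 34.1
position: [0.5401, -0.1896, -0.0249]
orientation: [[-0.982, 0.188, 0.0], [0.188, 0.982, 0.003], [0.0, 0.003, -1.0]]
wrist_force: [-1.3, 0.1, 3.6]
width: 0.0529
finger_force: 29.8
```

Emit:
{"api": "servo_tool", "payload": {"increments": [{"dr": [0, 0, 0], "translation": [0, 0, 0.001], "gripper": 0.5}, {"dr": [0, 0, 0], "translation": [0, 0, 0.0005], "gripper": 0.5}, {"dr": [0, 0, 0], "translation": [0, 0, 0], "gripper": 0.5}, {"dr": [0, 0, 0], "translation": [0, 0, 0], "gripper": 0.5}, {"dr": [0, 0, 0], "translation": [0, 0, 0], "gripper": 0.5}]}}

```text
time: 34.6
position: [0.5401, -0.1897, -0.025]
orientation: [[-0.982, 0.188, 0.001], [0.188, 0.982, 0.002], [-0.0, 0.002, -1.0]]
wrist_force: [-5.9, 2.4, 16.4]
width: 0.0533
finger_force: 37.2
```

Emit:
{"api": "servo_tool", "payload": {"increments": [{"dr": [0, 0, 0], "translation": [0, 0, -0.001], "gripper": 0.5}, {"dr": [0, 0, 0], "translation": [0, 0, 0], "gripper": 0.35}, {"dr": [0, 0, 0], "translation": [0, 0, 0], "gripper": 0.2}, {"dr": [0, 0, 0], "translation": [0, 0, 0], "gripper": 0.2}, {"dr": [0, 0, 0], "translation": [0, 0, 0], "gripper": 0.2}]}}

```text
time: 35.1
position: [0.54, -0.1896, -0.0259]
orientation: [[-0.982, 0.188, -0.0], [0.188, 0.982, 0.003], [0.001, 0.003, -1.0]]
wrist_force: [-0.5, 1.0, 0.2]
width: 0.0683
finger_force: 0.0
```

Emit:
{"api": "servo_tool", "payload": {"increments": [{"dr": [0, 0, 0], "translation": [0, 0, -0.015], "gripper": 0.2}, {"dr": [0, 0, 0], "translation": [0, 0, -0.03], "gripper": 0.2}, {"dr": [0, 0, 0], "translation": [0, 0, -0.03], "gripper": 0.4}, {"dr": [0, 0, 0], "translation": [0.03, 0, -0.03], "gripper": 1}, {"dr": [0, 0, 0], "translation": [0.03, 0, 0], "gripper": 1}]}}

```text
time: 35.6
position: [0.4842, -0.1798, 0.0833]
orientation: [[-0.982, 0.188, 0.007], [0.188, 0.982, 0.0], [-0.007, 0.002, -1.0]]
wrist_force: [-0.1, 0.1, 0.7]
width: 0.0251
finger_force: 0.0
```

Emit:
{"api": "servo_tool", "payload": {"increments": [{"dr": [0, 0, 0], "translation": [0, 0, 0], "gripper": 1}, {"dr": [0, 0, 0], "translation": [0, 0, 0], "gripper": 1}, {"dr": [0, 0, 0], "translation": [0, 0, 0], "gripper": 1}, {"dr": [0, 0, 0], "translation": [0, 0, 0], "gripper": 1}, {"dr": [0, 0, 0], "translation": [0, 0, 0], "gripper": 1}]}}

```text
time: 36.1
position: [0.4817, -0.1787, 0.079]
orientation: [[-0.982, 0.188, -0.0], [0.188, 0.982, 0.003], [0.001, 0.003, -1.0]]
wrist_force: [-0.7, 0.6, 0.8]
width: 0.0003
finger_force: 0.0
```

```bash
python3 - <<'E'
from h import *
w,s=plan2([.51,-.185,.03],169.15,0,(0,0,TIP));save(w,'w10.png');print(s['width'])
for r in optics.outline_of('card',w)[:2]:
    c=max(cv2.findContours(r['pixels'].astype(np.uint8),0,2)[0],key=cv2.contourArea)
    W=np.array([onz(w,q[0],.016,s)[:2] for q in c]);print('card',r['confidence'],r['bbox'],cv2.minAreaRect((W*1000).astype(np.float32)))
for r in optics.outline_of('dock',w)[:1]:
    c=max(cv2.findContours(r['pixels'].astype(np.uint8),0,2)[0],key=cv2.contourArea)
    W=np.array([onz(w,q[0],.01,s)[:2] for q in c]);print('dock',r['bbox'],cv2.minAreaRect((W*1000).astype(np.float32)))
for th,z in (('dock_seat',.013),('ledge',.013),('dock',0)):
    for r in optics.landmark_of(th,w)[:1]: print(th,np.round(r['pixel'],1),round(r['confidence'],2),np.round(onz(w,r['pixel'],z,s),4))
E
```

```text
t 36.15 pos [ 0.4815 -0.1786  0.0791] F [-0.2  0.2  0.7]
turn [ 0.17 -0.05  0.02] then shift [-0.0292 -0.0009  0.0801] world [ 0.0285 -0.0064 -0.0801]
-3.558262341238134e-06
card 0.56 [233.1, 222.1, 84.5, 61.8] ((516.0426025390625, -185.81552124023438), (54.00297546386719, 46.934959411621094), 79.4656982421875)
dock [212.0, 203.8, 130.0, 195.0] ((531.095947265625, -188.57308959960938), (95.46806335449219, 102.36782836914062), 78.67503356933594)
dock_seat [275.  387.5] 0.95 [ 0.644  -0.2105  0.013 ]
```

Emit:
{"api": "servo_tool", "payload": {"increments": [{"dr": [0, 0, 0], "translation": [-0.0295, 0, 0], "gripper": 1}, {"dr": [0, 0, 0], "translation": [0, 0, 0.03], "gripper": 1}, {"dr": [0, 0, 0], "translation": [0, 0, 0.03], "gripper": 1}, {"dr": [0, 0, 0], "translation": [0, 0, 0.022], "gripper": 1}, {"dr": [0, 0, 0], "translation": [0, 0, 0.004], "gripper": 1}]}}

```text
time: 36.9
position: [0.5078, -0.1831, -0.0092]
orientation: [[-0.982, 0.188, -0.004], [0.188, 0.982, 0.004], [0.005, 0.003, -1.0]]
wrist_force: [-0.4, 0.9, 0.2]
width: 0.0003
finger_force: 0.0
```

Emit:
{"api": "servo_tool", "payload": {"increments": [{"dr": [0, 0, 0], "translation": [0, 0, 0.002], "gripper": 1}, {"dr": [0, 0, 0], "translation": [0, 0, 0.002], "gripper": 1}, {"dr": [0, 0, 0], "translation": [0, 0, 0.001], "gripper": 1}, {"dr": [0, 0, 0], "translation": [0, 0, 0], "gripper": 1}, {"dr": [0, 0, 0], "translation": [0, 0, 0], "gripper": 1}]}}

```text
time: 37.4
position: [0.5107, -0.1841, -0.0109]
orientation: [[-0.982, 0.188, 0.001], [0.188, 0.982, 0.002], [-0.001, 0.003, -1.0]]
wrist_force: [0.1, 0.2, 0.6]
width: 0.0
finger_force: 0.0
```

Emit:
{"api": "servo_tool", "payload": {"increments": [{"dr": [0, 0, 0], "translation": [0, 0, 0.001], "gripper": 1}, {"dr": [0, 0, 0], "translation": [0, 0, 0.0005], "gripper": 1}, {"dr": [0, 0, 0], "translation": [0, 0, 0], "gripper": 1}, {"dr": [0, 0, 0], "translation": [0, 0, 0], "gripper": 1}, {"dr": [0, 0, 0], "translation": [0, 0, 0], "gripper": 1}]}}

```text
time: 37.9
position: [0.5102, -0.1839, -0.0131]
orientation: [[-0.982, 0.188, 0.0], [0.188, 0.982, 0.003], [0.0, 0.003, -1.0]]
wrist_force: [-0.0, 0.8, 0.6]
width: -0.0003
finger_force: 0.0
```

Emit:
{"api": "servo_tool", "payload": {"increments": [{"dr": [0, 0, 0], "translation": [0, 0, 0.001], "gripper": 1}, {"dr": [0, 0, 0], "translation": [0, 0, 0.001], "gripper": 1}, {"dr": [0, 0, 0], "translation": [0, 0, 0.0005], "gripper": 1}, {"dr": [0, 0, 0], "translation": [0, 0, 0], "gripper": 1}, {"dr": [0, 0, 0], "translation": [0, 0, 0], "gripper": 1}]}}

```text
time: 38.4
position: [0.5102, -0.1839, -0.0154]
orientation: [[-0.982, 0.188, 0.0], [0.188, 0.982, 0.003], [0.0, 0.003, -1.0]]
wrist_force: [-1.3, 0.8, 3.8]
width: -0.0001
finger_force: 1.6
```

Emit:
{"api": "servo_tool", "payload": {"increments": [{"dr": [0, 0, 0], "translation": [0, 0, 0.0008], "gripper": 1}, {"dr": [0, 0, 0], "translation": [0, 0, 0], "gripper": 1}, {"dr": [0, 0, 0], "translation": [-0.005, 0, 0], "gripper": 1}, {"dr": [0, 0, 0], "translation": [-0.01, 0, 0], "gripper": 1}, {"dr": [0, 0, 0], "translation": [-0.01, 0, 0], "gripper": 1}]}}

```text
time: 38.9
position: [0.5293, -0.1877, -0.0155]
orientation: [[-0.982, 0.189, -0.008], [0.189, 0.982, 0.004], [0.009, 0.002, -1.0]]
wrist_force: [-13.3, 1.2, 21.1]
width: -0.0001
finger_force: 10.7
```

Emit:
{"api": "servo_tool", "payload": {"increments": [{"dr": [0, 0, 0], "translation": [-0.01, 0, 0], "gripper": 1}, {"dr": [0, 0, 0], "translation": [-0.005, 0, 0], "gripper": 1}, {"dr": [0, 0, 0], "translation": [0, 0, 0], "gripper": 1}, {"dr": [0, 0, 0], "translation": [0, 0, 0], "gripper": 1}, {"dr": [0, 0, 0], "translation": [0, 0, 0], "gripper": 1}]}}

```text
time: 39.4
position: [0.5476, -0.1913, -0.0155]
orientation: [[-0.982, 0.188, -0.003], [0.188, 0.982, 0.003], [0.003, 0.002, -1.0]]
wrist_force: [-9.1, 2.2, 17.2]
width: -0.0
finger_force: 8.0
```

```bash
cat >> h.py <<'E'
def edges(w,s,z):
    g=w['color'].astype(int)
    out=optics.outline_of('card',w)[:2]
    for r in out:
        c=max(cv2.findContours(r['pixels'].astype(np.uint8),0,2)[0],key=cv2.contourArea)
        W=np.array([onz(w,q[0],z,s)[:2] for q in c]);b=cv2.minAreaRect((W*1000).astype(np.float32))
        u=np.array([.982,-.189]);v=np.array([.189,.982]);S=np.array([.642,-.210]);d=W-S
        print('card',round(r['confidence'],2),np.round(r['bbox']),'angle',round(b[2],2),'size',np.round(b[1],1),'near end rel seat',np.round((d@u).min(),4),'lat',np.round([(d@v).min(),(d@v).max()],4))
E
python3 - <<'E'
from h import *
w,s=plan2([.6174,-.2053,.016],169.15,0);edges(w,s,.016)
E
```

```text
t 39.45 pos [ 0.5476 -0.1913 -0.0155] F [-9.3  0.9 16.1]
turn [ 0.13 -0.18 -0.01] then shift [-0.0712 -0.0007 -0.0005] world [ 0.0698 -0.014   0.0005]
card 0.64 [211. 239. 126. 158.] angle 79.29 size [54.2 43.5] near end rel seat -0.1141 lat [-0.0274  0.0269]
```

Emit:
{"api": "servo_tool", "payload": {"increments": [{"dr": [0, 0, 0], "translation": [-0.01, 0, 0], "gripper": 1}, {"dr": [0, 0, 0], "translation": [-0.01, 0, 0], "gripper": 1}, {"dr": [0, 0, 0], "translation": [-0.01, 0, 0], "gripper": 1}, {"dr": [0, 0, 0], "translation": [-0.005, 0, 0], "gripper": 1}, {"dr": [0, 0, 0], "translation": [0, 0, 0], "gripper": 1}]}}

```text
time: 40.0
position: [0.5825, -0.1979, -0.0155]
orientation: [[-0.982, 0.188, -0.002], [0.188, 0.982, 0.003], [0.003, 0.002, -1.0]]
wrist_force: [-8.0, 1.7, 14.5]
width: -0.0
finger_force: 7.3
```

Emit:
{"api": "servo_tool", "payload": {"increments": [{"dr": [0, 0, 0], "translation": [-0.01, 0, 0], "gripper": 1}, {"dr": [0, 0, 0], "translation": [-0.01, 0, 0], "gripper": 1}, {"dr": [0, 0, 0], "translation": [-0.005, 0, 0], "gripper": 1}, {"dr": [0, 0, 0], "translation": [0, 0, 0], "gripper": 1}, {"dr": [0, 0, 0], "translation": [0, 0, 0], "gripper": 1}]}}

```text
time: 40.5
position: [0.6075, -0.2028, -0.0154]
orientation: [[-0.982, 0.188, -0.001], [0.188, 0.982, 0.003], [0.002, 0.002, -1.0]]
wrist_force: [-6.6, 1.3, 11.9]
width: -0.0003
finger_force: 6.1
```

```bash
python3 - <<'E'
from h import *
w,s=plan2([.6174,-.2053,.016],169.15,0);edges(w,s,.016)
E
```

```text
t 40.55 pos [ 0.6075 -0.2027 -0.0154] F [-5.   0.8 12.3]
turn [ 0.14 -0.09  0.  ] then shift [-0.0102 -0.0006 -0.0004] world [ 0.0099 -0.0026  0.0004]
card 0.57 [212. 238. 128.  86.] angle 78.93 size [54.6 44. ] near end rel seat -0.0536 lat [-0.0275  0.0272]
```

10 mm to go. I'll push on gently to the stop, pressing a little more.

Emit:
{"api": "servo_tool", "payload": {"increments": [{"dr": [0, 0, 0], "translation": [-0.004, 0, 0], "gripper": 1}, {"dr": [0, 0, 0], "translation": [-0.003, 0, 0], "gripper": 1}, {"dr": [0, 0, 0], "translation": [-0.002, 0, 0], "gripper": 1}, {"dr": [0, 0, 0], "translation": [0, 0, 0], "gripper": 1}, {"dr": [0, 0, 0], "translation": [0, 0, 0], "gripper": 1}]}}

```text
time: 41.1
position: [0.6151, -0.2042, -0.0154]
orientation: [[-0.982, 0.188, -0.003], [0.188, 0.982, 0.003], [0.004, 0.002, -1.0]]
wrist_force: [-9.2, 1.1, 15.0]
width: -0.0001
finger_force: 7.5
```

Emit:
{"api": "servo_tool", "payload": {"increments": [{"dr": [0, 0, 0], "translation": [-0.001, 0, 0], "gripper": 1}, {"dr": [0, 0, 0], "translation": [-0.001, 0, 0], "gripper": 1}, {"dr": [0, 0, 0], "translation": [0, 0, 0], "gripper": 1}, {"dr": [0, 0, 0], "translation": [0, 0, 0], "gripper": 1}, {"dr": [0, 0, 0], "translation": [0, 0, 0], "gripper": 1}]}}

```text
time: 41.6
position: [0.6166, -0.2045, -0.0154]
orientation: [[-0.982, 0.188, -0.004], [0.188, 0.982, 0.003], [0.004, 0.002, -1.0]]
wrist_force: [-10.7, 1.2, 16.2]
width: 0.0001
finger_force: 8.1
```

```bash
python3 - <<'E'
from h import *
w,s=plan2([.6174,-.2053,.016],169.15,0);edges(w,s,.016)
E
```

```text
t 41.65 pos [ 0.6165 -0.2045 -0.0155] F [-11.7   2.4  16.1]
turn [ 0.13 -0.25 -0.01] then shift [-0.001  -0.0006 -0.0005] world [ 0.0009 -0.0008  0.0005]
card 0.82 [213. 238. 127.  86.] angle 79.1 size [55. 44.] near end rel seat -0.0443 lat [-0.0277  0.0273]
```

Emit:
{"api": "servo_tool", "payload": {"increments": [{"dr": [0, 0, 0], "translation": [-0.001, 0, 0], "gripper": 1}, {"dr": [0, 0, 0], "translation": [-0.001, 0, 0], "gripper": 1}, {"dr": [0, 0, 0], "translation": [0, 0, 0], "gripper": 1}, {"dr": [0, 0, 0], "translation": [0, 0, 0], "gripper": 1}, {"dr": [0, 0, 0], "translation": [0, 0, 0], "gripper": 1}]}}

```text
time: 42.2
position: [0.6165, -0.2045, -0.0155]
orientation: [[-0.982, 0.189, -0.007], [0.189, 0.982, 0.004], [0.008, 0.002, -1.0]]
wrist_force: [-15.6, 3.5, 20.8]
width: -0.0001
finger_force: 10.8
```

Emit:
{"api": "servo_tool", "payload": {"increments": [{"dr": [0, 0, 0], "translation": [-0.001, 0, 0], "gripper": 1}, {"dr": [0, 0, 0], "translation": [-0.001, 0, 0], "gripper": 1}, {"dr": [0, 0, 0], "translation": [0, 0, 0], "gripper": 1}, {"dr": [0, 0, 0], "translation": [0, 0, 0], "gripper": 1}, {"dr": [0, 0, 0], "translation": [0, 0, 0], "gripper": 1}]}}

```text
time: 42.7
position: [0.6205, -0.2052, -0.0154]
orientation: [[-0.982, 0.188, -0.004], [0.188, 0.982, 0.003], [0.004, 0.002, -1.0]]
wrist_force: [-11.2, 0.8, 15.5]
width: -0.0003
finger_force: 8.0
```

```bash
python3 - <<'E'
from h import *
w,s=plan2([.6174,-.2053,.016],169.15,0);edges(w,s,.016)
E
```

```text
t 42.75 pos [ 0.6205 -0.2052 -0.0155] F [-11.6   1.8  15.6]
turn [ 0.13 -0.24 -0.01] then shift [ 0.003  -0.0006 -0.0005] world [-0.0031 -0.0001  0.0005]
card 0.65 [210. 230. 128.  92.] angle 79.05 size [54.9 47.7] near end rel seat -0.044 lat [-0.0276  0.0273]
```

The card stopped with the force rising to 16 N, and then the finger slipped while the card's end stayed put. So it's against the stop. Next I'll lift off and check.

Emit:
{"api": "servo_tool", "payload": {"increments": [{"dr": [0, 0, 0], "translation": [0, 0, -0.004], "gripper": 1}, {"dr": [0, 0, 0], "translation": [0, 0, -0.03], "gripper": 1}, {"dr": [0, 0, 0], "translation": [0, 0, -0.04], "gripper": 1}, {"dr": [0, 0, 0], "translation": [0, 0, -0.04], "gripper": 1}, {"dr": [0, 0, 0], "translation": [0.03, 0, 0], "gripper": 1}]}}

```text
time: 43.3
position: [0.6014, -0.2025, 0.1043]
orientation: [[-0.982, 0.188, 0.014], [0.188, 0.982, -0.002], [-0.014, 0.001, -1.0]]
wrist_force: [1.1, -0.2, 0.6]
width: 0.0003
finger_force: 0.0
```

Emit:
{"api": "servo_tool", "payload": {"increments": [{"dr": [0, 0, 0], "translation": [0.03, 0, 0], "gripper": 1}, {"dr": [0, 0, 0], "translation": [0.02, 0, 0], "gripper": 1}, {"dr": [0, 8, 0], "translation": [0, 0, 0], "gripper": 1}, {"dr": [0, 0, 0], "translation": [0, 0, 0], "gripper": 1}, {"dr": [0, 0, 0], "translation": [0, 0, 0], "gripper": 1}]}}

```text
time: 43.8
position: [0.5466, -0.1914, 0.0966]
orientation: [[-0.973, 0.188, -0.134], [0.186, 0.982, 0.028], [0.136, 0.003, -0.991]]
wrist_force: [1.0, 0.7, 0.8]
width: 0.0002
finger_force: 0.0
```

```bash
python3 - <<'E'
from h import *
optics.camera('wrist');s=robot.sense();w=optics.camera('wrist');print(s['time'],s['position']);edges(w,s,.016);save(w,'w11.png')
for r in optics.landmark_of('dock_seat',w)[:1]: print(r['pixel'],onz(w,r['pixel'],.013,s))
g=w['color'].astype(int);u=np.array([.982,-.189]);v=np.array([.189,.982]);S=np.array([.642,-.210])
# intensity along dock axis lines at card-top height
for lat in (-.02,.02):
    print(lat,[(int(x*1000),g[tuple(np.round(proj(w,[*(S+x*u+lat*v),.016],s)).astype(int)[::-1])].tolist()) for x in np.arange(-.052,.014,.003)])
t=optics.camera('top');edges(t,None,.016)
for lat in (-.015,.015):
    print('top',lat,[(int(x*1000),t['color'][tuple(np.round(proj(t,[*(S+x*u+lat*v),.016])).astype(int)[::-1])].tolist()) for x in np.arange(-.056,.014,.004)])
E
```

```text
43.85 [ 0.54694916 -0.19154965  0.0980629 ]
-0.02 [(-52, [248, 238, 221]), (-48, [72, 65, 59]), (-45, [26, 25, 26]), (-42, [25, 25, 26]), (-39, [26, 26, 26]), (-36, [25, 25, 24]), (-33, [34, 35, 35]), (-30, [24, 24, 23]), (-27, [27, 26, 26]), (-24, [25, 25, 26]), (-21, [26, 26, 27]), (-18, [26, 26, 27]), (-15, [26, 25, 25]), (-12, [25, 26, 26]), (-9, [29, 28, 28]), (-6, [26, 26, 27]), (-3, [26, 26, 26]), (0, [26, 25, 26]), (2, [25, 25, 26]), (5, [26, 26, 25]), (8, [26, 25, 26]), (11, [26, 25, 26])]
0.02 [(-52, [249, 239, 223]), (-48, [72, 66, 58]), (-45, [22, 22, 21]), (-42, [21, 21, 21]), (-39, [22, 22, 23]), (-36, [22, 22, 22]), (-33, [27, 27, 27]), (-30, [22, 21, 21]), (-27, [21, 21, 21]), (-24, [24, 24, 24]), (-21, [23, 24, 23]), (-18, [26, 25, 25]), (-15, [27, 27, 26]), (-12, [26, 27, 26]), (-9, [29, 28, 30]), (-6, [25, 25, 25]), (-3, [27, 27, 26]), (0, [26, 26, 26]), (2, [27, 27, 27]), (5, [25, 25, 25]), (8, [26, 26, 26]), (11, [26, 26, 25])]
card 0.71 [141. 260.  47.  42.] angle 59.98 size [119.   75.2] near end rel seat -0.3989 lat [0.44   0.5697]
card 0.64 [354. 196.  15.  1
[... 184 characters left out ...]
60, 57, 48]), (-36, [64, 56, 50]), (-32, [63, 56, 49]), (-28, [60, 54, 48]), (-24, [57, 54, 50]), (-20, [64, 63, 60]), (-16, [65, 60, 61]), (-12, [52, 49, 48]), (-8, [77, 74, 55]), (-4, [71, 67, 63]), (0, [95, 92, 89]), (3, [53, 46, 34]), (7, [255, 255, 255]), (11, [255, 255, 245])]
top 0.015 [(-56, [130, 126, 116]), (-52, [120, 120, 110]), (-48, [103, 95, 91]), (-44, [172, 163, 151]), (-40, [171, 162, 151]), (-36, [167, 160, 147]), (-32, [172, 168, 154]), (-28, [70, 62, 58]), (-24, [57, 52, 49]), (-20, [175, 167, 156]), (-16, [91, 86, 79]), (-12, [67, 61, 58]), (-8, [47, 39, 38]), (-4, [167, 163, 150]), (0, [139, 133, 127]), (3, [255, 255, 252]), (7, [255, 254, 245]), (11, [252, 247, 235])]
```

Emit:
{"api": "servo_tool", "payload": {"increments": [{"dr": [0, -8, 0], "translation": [0, 0, 0], "gripper": 1}, {"dr": [0, 0, 0], "translation": [-0.03, 0, -0.02], "gripper": 1}, {"dr": [0, 0, 0], "translation": [-0.03, 0, -0.02], "gripper": 1}, {"dr": [0, 0, 0], "translation": [-0.03, 0, 0], "gripper": 1}, {"dr": [0, 0, 0], "translation": [-0.02, 0, 0], "gripper": 1}]}}

```text
time: 44.6
position: [0.6549, -0.2122, 0.1401]
orientation: [[-0.982, 0.188, 0.005], [0.188, 0.982, 0.001], [-0.005, 0.002, -1.0]]
wrist_force: [0.3, 0.7, 0.3]
width: -0.0002
finger_force: 0.0
```

Emit:
{"api": "servo_tool", "payload": {"increments": [{"dr": [0, 0, 0], "translation": [0, 0, 0], "gripper": 1}, {"dr": [0, 0, 0], "translation": [0, 0, 0], "gripper": 1}, {"dr": [0, 0, 0], "translation": [0, 0, 0], "gripper": 1}, {"dr": [0, 0, 0], "translation": [0, 0, 0], "gripper": 1}, {"dr": [0, 0, 0], "translation": [0, 0, 0], "gripper": 1}]}}

```text
time: 45.1
position: [0.652, -0.2116, 0.1379]
orientation: [[-0.982, 0.188, 0.0], [0.188, 0.982, 0.003], [0.0, 0.003, -1.0]]
wrist_force: [-0.3, -0.1, 0.0]
width: -0.0002
finger_force: 0.0
```

```bash
python3 - <<'E'
from h import *
s=robot.sense();w=optics.camera('wrist');print(s['time'],s['position']);edges(w,s,.016);save(w,'w12.png')
for r in optics.landmark_of('dock_seat',w)[:1]: print(r['pixel'],onz(w,r['pixel'],.013,s))
g=w['color'].astype(int);u=np.array([.982,-.189]);v=np.array([.189,.982]);S=np.array([.642,-.210])
for lat in (-.02,0,.02):
    print(lat,[(int(round(x*1000)),int(g[tuple(np.round(proj(w,[*(S+x*u+lat*v),.016],s)).astype(int)[::-1])].sum()//3)) for x in np.arange(-.06,.016,.002)])
E
```

```text
45.1 [ 0.65202613 -0.21156983  0.13791781]
card 0.8 [237. 122.  73.  56.] angle 79.59 size [54.  47.5] near end rel seat -0.042 lat [-0.0272  0.0269]
[276.4, 170.9] [ 0.64218265 -0.20911854  0.013     ]
-0.02 [(-60, 232), (-58, 232), (-56, 232), (-54, 232), (-52, 232), (-50, 233), (-48, 233), (-46, 233), (-44, 236), (-42, 109), (-40, 135), (-38, 136), (-36, 135), (-34, 135), (-32, 135), (-30, 136), (-28, 136), (-26, 135), (-24, 136), (-22, 135), (-20, 135), (-18, 135), (-16, 135), (-14, 135), (-12, 135), (-10, 135), (-8, 135), (-6, 135), (-4, 135), (-2, 136), (0, 135), (2, 135), (4, 129), (6, 133), (8, 233), (10, 232), (12, 232), (14, 232)]
0 [(-60, 233), (-58, 234), (-56, 234), (-54, 233), (-52, 233), (-50, 233), (-48, 233), (-46, 234), (-44, 238), (-42, 96), (-40, 138), (-38, 137), (-36, 137), (-34, 137), (-32, 137), (-30, 137), (-28, 137), (-26, 137), (-24, 137), (-22, 137), (-20, 137), (-18, 137), (-16, 137), (-14, 137), (-12, 137), (-10, 137), (-8, 136), (-6, 136), (-4, 136), (-2, 136), (0, 137), (2, 137), (4, 131), (6, 133), (8, 234), (10, 233), (12, 233), (14, 233)]
0.02 [(-60, 235), (-58, 235), (-56, 235), (-54, 235), (-52, 235), (-50, 235), (-48, 236), (-46, 236), (-44, 167), (-42, 104), (-40, 141), (-38, 140), (-36, 141), (-34, 141), (-32, 141), (-30, 141), (-28, 141), (-26, 141), (-24, 140), (-22, 140), (-20, 140), (-18, 139), (-16, 140), (-14, 139), (-12, 139), (-10, 139), (-8, 139), (-6, 139), (-4, 139), (-2, 139), (0, 139), (2, 140), (4, 90), (6, 147), (8, 239), (10, 234), (12, 234), (14, 234)]
```

The card sits about 43 mm back from the seat point under the bridge, perhaps 0.5° askew. I'll finish with a light square push on its tail edge using the shut fingers.

Emit:
{"api": "servo_tool", "payload": {"increments": [{"dr": [0, 0, 0], "translation": [0.035, 0, 0], "gripper": 1}, {"dr": [0, 0, 0], "translation": [0.035, 0, 0.02], "gripper": 1}, {"dr": [0, 0, 0], "translation": [0, 0, 0.04], "gripper": 1}, {"dr": [0, 0, 0], "translation": [0, 0, 0.04], "gripper": 1}, {"dr": [0, 0, 0], "translation": [0, 0, 0.03], "gripper": 1}]}}

```text
time: 45.75
position: [0.5826, -0.1978, 0.0058]
orientation: [[-0.982, 0.188, -0.001], [0.188, 0.982, 0.003], [0.001, 0.003, -1.0]]
wrist_force: [0.3, -0.6, -0.1]
width: 0.0001
finger_force: 0.0
```

Emit:
{"api": "servo_tool", "payload": {"increments": [{"dr": [0, 0, 0], "translation": [0, 0, 0], "gripper": 1}, {"dr": [0, 0, 0], "translation": [0, 0, 0.01], "gripper": 1}, {"dr": [0, 0, 0], "translation": [0, 0, 0], "gripper": 1}, {"dr": [0, 0, 0], "translation": [0, 0, 0], "gripper": 1}, {"dr": [0, 0, 0], "translation": [0, 0, 0], "gripper": 1}]}}

```text
time: 46.25
position: [0.5851, -0.1985, -0.0009]
orientation: [[-0.982, 0.188, 0.002], [0.188, 0.982, 0.002], [-0.002, 0.002, -1.0]]
wrist_force: [0.2, 0.3, -0.7]
width: -0.0002
finger_force: 0.0
```

```bash
python3 - <<'E'
from h import *
s=robot.sense();w=optics.camera('wrist');plan2([.5831,-.1987,.0125],169.1,0)
g=w['color'].astype(int);print([(r,int(g[r,266].sum()//3),int(g[r,240].sum()//3)) for r in range(236,300,3)])
E
```

```text
t 46.35 pos [ 0.5847 -0.1984 -0.0013] F [0.1 0.1 0.4]
turn [0.14 0.08 0.05] then shift [ 0.0015 -0.0006  0.0172] world [-0.0016 -0.0003 -0.0172]
[(236, 125, 124), (239, 124, 125), (242, 124, 124), (245, 124, 124), (248, 124, 124), (251, 124, 124), (254, 122, 124), (257, 126, 123), (260, 81, 124), (263, 82, 124), (266, 82, 123), (269, 81, 122), (272, 83, 209), (275, 82, 216), (278, 82, 219), (281, 81, 215), (284, 81, 85), (287, 81, 62), (290, 82, 65), (293, 82, 67), (296, 82, 47), (299, 82, 27)]
```

Emit:
{"api": "servo_tool", "payload": {"increments": [{"dr": [0, 0, 0], "translation": [0.003, 0, 0], "gripper": 1}, {"dr": [0, 0, 0], "translation": [0, 0, 0.008], "gripper": 1}, {"dr": [0, 0, 0], "translation": [0, 0, 0.006], "gripper": 1}, {"dr": [0, 0, 0], "translation": [0, 0, 0.0025], "gripper": 1}, {"dr": [0, 0, 0], "translation": [0, 0, 0], "gripper": 1}]}}

```text
time: 46.85
position: [0.5801, -0.1972, -0.0198]
orientation: [[-0.982, 0.188, -0.001], [0.188, 0.982, 0.003], [0.002, 0.003, -1.0]]
wrist_force: [-0.8, -0.2, -0.7]
width: 0.0002
finger_force: 0.0
```

Emit:
{"api": "servo_tool", "payload": {"increments": [{"dr": [0, 0, 0], "translation": [-0.002, 0, 0], "gripper": 1}, {"dr": [0, 0, 0], "translation": [-0.002, 0, 0], "gripper": 1}, {"dr": [0, 0, 0], "translation": [-0.001, 0, 0], "gripper": 1}, {"dr": [0, 0, 0], "translation": [0, 0, 0], "gripper": 1}, {"dr": [0, 0, 0], "translation": [0, 0, 0], "gripper": 1}]}}

```text
time: 47.35
position: [0.5859, -0.1984, -0.0188]
orientation: [[-0.982, 0.188, 0.0], [0.188, 0.982, 0.003], [0.0, 0.003, -1.0]]
wrist_force: [-0.8, -0.1, 0.1]
width: 0.0001
finger_force: 0.0
```

Emit:
{"api": "servo_tool", "payload": {"increments": [{"dr": [0, 0, 0], "translation": [-0.001, 0, 0], "gripper": 1}, {"dr": [0, 0, 0], "translation": [-0.001, 0, 0], "gripper": 1}, {"dr": [0, 0, 0], "translation": [-0.001, 0, 0], "gripper": 1}, {"dr": [0, 0, 0], "translation": [0, 0, 0], "gripper": 1}, {"dr": [0, 0, 0], "translation": [0, 0, 0], "gripper": 1}]}}

```text
time: 47.85
position: [0.5888, -0.199, -0.0189]
orientation: [[-0.982, 0.188, 0.0], [0.188, 0.982, 0.003], [0.0, 0.003, -1.0]]
wrist_force: [0.6, 0.3, -0.1]
width: -0.0
finger_force: 0.0
```

Emit:
{"api": "servo_tool", "payload": {"increments": [{"dr": [0, 0, 0], "translation": [-0.001, 0, 0], "gripper": 1}, {"dr": [0, 0, 0], "translation": [-0.001, 0, 0], "gripper": 1}, {"dr": [0, 0, 0], "translation": [0, 0, 0], "gripper": 1}, {"dr": [0, 0, 0], "translation": [0, 0, 0], "gripper": 1}, {"dr": [0, 0, 0], "translation": [0, 0, 0], "gripper": 1}]}}

```text
time: 48.35
position: [0.5904, -0.1992, -0.019]
orientation: [[-0.982, 0.188, -0.0], [0.188, 0.982, 0.003], [0.001, 0.003, -1.0]]
wrist_force: [-1.6, 0.0, 0.0]
width: 0.0001
finger_force: 0.7
```

Emit:
{"api": "servo_tool", "payload": {"increments": [{"dr": [0, 0, 0], "translation": [-0.001, 0, 0], "gripper": 1}, {"dr": [0, 0, 0], "translation": [-0.0005, 0, 0], "gripper": 1}, {"dr": [0, 0, 0], "translation": [0, 0, 0], "gripper": 1}, {"dr": [0, 0, 0], "translation": [0, 0, 0], "gripper": 1}, {"dr": [0, 0, 0], "translation": [0, 0, 0], "gripper": 1}]}}

```text
time: 48.85
position: [0.5905, -0.1993, -0.0191]
orientation: [[-0.982, 0.188, -0.003], [0.188, 0.982, 0.003], [0.003, 0.003, -1.0]]
wrist_force: [-5.9, 0.8, 3.7]
width: 0.0003
finger_force: 2.9
```

Emit:
{"api": "servo_tool", "payload": {"increments": [{"dr": [0, 0, 0], "translation": [-0.001, 0, 0], "gripper": 1}, {"dr": [0, 0, 0], "translation": [0, 0, 0], "gripper": 1}, {"dr": [0, 0, 0], "translation": [0, 0, 0], "gripper": 1}, {"dr": [0, 0, 0], "translation": [0, 0, 0], "gripper": 1}, {"dr": [0, 0, 0], "translation": [0, 0, 0], "gripper": 1}]}}

```text
time: 49.35
position: [0.5905, -0.1993, -0.0192]
orientation: [[-0.982, 0.188, -0.004], [0.188, 0.982, 0.004], [0.005, 0.003, -1.0]]
wrist_force: [-7.7, 1.4, 6.4]
width: 0.0001
finger_force: 4.1
```

Emit:
{"api": "servo_tool", "payload": {"increments": [{"dr": [0, 0, 0], "translation": [0.004, 0, 0], "gripper": 1}, {"dr": [0, 0, 0], "translation": [0.005, 0, 0], "gripper": 1}, {"dr": [0, 0, 0], "translation": [0, 0, -0.03], "gripper": 1}, {"dr": [0, 0, 0], "translation": [0, 0, -0.04], "gripper": 1}, {"dr": [0, 0, 0], "translation": [0, 0, -0.045], "gripper": 1}]}}

```text
time: 49.85
position: [0.5836, -0.1981, 0.0965]
orientation: [[-0.982, 0.188, -0.001], [0.188, 0.982, 0.003], [0.002, 0.003, -1.0]]
wrist_force: [0.9, 0.2, 0.3]
width: 0.0005
finger_force: 0.0
```

Emit:
{"api": "servo_tool", "payload": {"increments": [{"dr": [0, 0, 0], "translation": [-0.03, 0, -0.03], "gripper": 1}, {"dr": [0, 0, 0], "translation": [-0.03, 0, -0.01], "gripper": 1}, {"dr": [0, 0, 0], "translation": [-0.01, 0, 0], "gripper": 1}, {"dr": [0, 0, 0], "translation": [0, 0, 0], "gripper": 1}, {"dr": [0, 0, 0], "translation": [0, 0, 0], "gripper": 1}]}}

```text
time: 50.35
position: [0.6515, -0.2112, 0.1344]
orientation: [[-0.982, 0.188, -0.003], [0.188, 0.982, 0.004], [0.003, 0.003, -1.0]]
wrist_force: [-0.5, -0.8, -0.3]
width: -0.0001
finger_force: 0.0
```

Emit:
{"api": "servo_tool", "payload": {"increments": [{"dr": [0, 0, 0], "translation": [0, 0, 0], "gripper": 1}, {"dr": [0, 0, 0], "translation": [0, 0, 0], "gripper": 1}, {"dr": [0, 0, 0], "translation": [0, 0, 0], "gripper": 1}, {"dr": [0, 0, 0], "translation": [0, 0, 0], "gripper": 1}, {"dr": [0, 0, 0], "translation": [0, 0, 0], "gripper": 1}]}}

```text
time: 50.85
position: [0.6529, -0.2117, 0.1362]
orientation: [[-0.982, 0.188, 0.0], [0.188, 0.982, 0.003], [0.0, 0.003, -1.0]]
wrist_force: [0.2, 0.6, 0.7]
width: -0.0002
finger_force: 0.0
```

```bash
python3 - <<'E'
from h import *
s=robot.sense();w=optics.camera('wrist');print(s['time'],s['position']);edges(w,s,.016)
g=w['color'].astype(int);u=np.array([.982,-.189]);v=np.array([.189,.982]);S=np.array([.642,-.210])
def cross(lat,lo,hi,up,z):
    xs=np.arange(lo,hi,.0002);c=np.array([cv2.getRectSubPix(w['color'],(1,1),tuple(map(float,proj(w,[*(S+x*u+lat*v),z],s)))).mean() for x in xs])
    i=np.argmax(c<185) if not up else np.argmax(c>185);return round(xs[i]*1000,1)
for lat in (-.022,-.015,0,.015,.022): print(lat,'tail',cross(lat,-.055,-.03,False,.016),'bridge',cross(lat,.0,.02,True,.016),'dock near end lost')
for th in ['lid_edge','fob','earbuds','spray']:
    t=optics.camera('scene');r=optics.landmark_of(th,t)[:1];print(th,[np.round(q['pixel'],1) for q in r])
E
```

```text
50.85 [ 0.6529493  -0.21171845  0.13618787]
card 0.72 [240. 119.  69.  59.] angle 79.16 size [54.1 47.1] near end rel seat -0.0421 lat [-0.0272  0.0269]
-0.022 tail -43.2 bridge 7.2 dock near end lost
-0.015 tail -42.4 bridge 7.2 dock near end lost
0 tail -43.0 bridge 7.2 dock near end lost
0.015 tail -43.0 bridge 6.8 dock near end lost
0.022 tail -43.0 bridge 6.8 dock near end lost
lid_edge [array([331.1, 155.3])]
fob [array([266.2, 259.5])]
earbuds [array([306. , 206.2])]
spray [array([266.9, 223.2])]
```

```bash
python3 - <<'E'
from h import *
t=optics.camera('scene')['color'].astype(int);a=cv2.imread('pics/scene0.png')[:,:,::-1].astype(int)
d=abs(t-a).sum(2)>90
for n,(x0,y0,x1,y1) in dict(spray=(258,178,284,228),lid=(320,150,355,215),earbuds=(290,192,318,214)).items(): print(n,d[y0:y1,x0:x1].mean().round(3))
print(robot.sign_off())
E
```

```text
spray 0.085
lid 0.0
earbuds 0.0
the job is handed in; nothing more can be done
None
```

I handed the job in at about 51 s. The middle-sized card sits under the bridge, flat and square against the back stop, and the gripper is clear of it. The last picture showed the box lid and earbud case unchanged, with only small differences around the spray bottle.

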